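# Fill the vial caddy by cap colour

## Robot

A 6-joint arm with a two-finger parallel gripper is mounted at the origin on a cart in front of the work surface, level with it; the furniture and walls round the work are solid. World frame = base frame: x ahead of the robot, y to its left, z up, the work surface at z = 0. Lengths are in m, angles in rad, forces in N, time in s.
With the tool pointing down it reaches from about 0.325 to 0.775 m from the base axis. Payload 9.3 kg.
Tool frame: the origin (TCP) lies midway between the tips of the shut fingers; the grasp point (between the pads) lies ctrl.pinch_z behind it (ctrl.pinch_z is the distance from the TCP to the grasp point, in m); z points along the fingers, x is the direction in which the jaws open and shut, and the axes are right-handed (so a half turn about z gives the same grasp; the last joint's range is limited). The gripper opens to 85 mm and grips with 20 to 120 N. Pads are 22 mm wide; open, the fingers measure 114 mm over their backs; the gripper's body (76 mm by 85 mm) begins 54 mm behind the grasp point. The pads swing forward as they close: fully open they stand 13 mm farther back than shut.
Start: joints at [0.949, 0.259, 0.021, 1.334, 0, 1.418], TCP at [0.248, 0.491, 0.204] pointing down, gripper open.
Joint ranges: [-3.04, 3.04], [-0.91, 1.82], [-1.04, 1.36], [-1.92, 1.95], [-1.52, 1.45], [-3.14, 3.14]. Speed limits (rad/s): [2.22, 2.22, 2.79, 3.14, 3.14, 3.14].

## Interface

Orientations are given as a unit quaternion [w, x, y, z].
In Python, from cell import ctrl, read_camera gives the robot as it stands.
- The arm moves only by the tool apply_moves, never from a script. Its argument "series" is a list of rows, each an object with "linear": the shift along the tool's x, y, z in m, a list of three; "twist": the turn, a rotation vector about the tool's x, y, z in degrees, a list of three; "jaw": the finger opening in m, from 0 to 0.0854. A call has 1 to 12 rows; each row is the pose to reach, as a shift and turn from the pose commanded when the call began, along the tool's axes at that moment; what a row does not reach only later rows make up. A row lasts 1/10 s, in which the tool goes at most 50 mm and 8.59 degrees, less where a joint would pass 70% of its speed; a pose out of reach is approached as far as the arm can. A call with a gripper value outside its range is refused whole. The fingers move at their own pace and stop on an object; "squeeze" is the grip in N (left out, the last holds). Time passes only in rows, so rows that repeat a pose let the fingers close. It gives the time, the measured TCP pose, the force and the opening at its end, in the units of the state.
- ctrl.get_obs(): the state, without advancing time (a new reading comes with each control period).
- read_camera(name): name is "scene" or "top" or "wrist"; returns a dict with "color" (480x640x3 uint8, red, green, blue), "range_z" (480x640 float32, m along the optical axis (not along the pixel's ray), 0 where there is no reading), "mtx" (3x3 intrinsics, pixels), "rvec" (rotation vector, rad) and "tvec" (3), from world to camera coordinates, as OpenCV has them. Camera axes: x right, y down, z forward; pixel columns grow to the right and rows downward; lengths in m; the calibration is good to about 2 mm. The wrist camera is an equidistant fisheye: a pixel r from the principal point sees the ray r / f radians off the axis. A picture is of the moment at which its call begins.
- ctrl.sign_off(): hands the job in, once; it reports no verdict.
The state is a dict: "time_s": time; "joint_positions": joint angles; "qvel": joint speeds; "joint_torque": joint torques, N m; "tool_pos": TCP position; "tcp_rot": TCP orientation; "wrist_force": force on the tool from outside, world axes, zero at the start; "wrist_torque": the same for the moment, N m; "finger_gap": finger opening in m.
Only numpy, scipy, OpenCV 4.12 (cv2) and the standard library are available. Lean on these libraries where they do the work, as an engineer would, in place of code of your own. Each camera call takes 0.05 s, during which the arm holds its last target.

## Task

Make up the medicine caddy: stand the purple-, the grey-, the green- and the plain blue-capped vial each upright on the bottom of the caddy well of the same colour, without tipping any over. The two larger blue-capped vials with a red seal band and red dot on the cap are already issued: leave them standing where they are.

Things in the scene. Friction and masses are not known exactly. Their poses are not given: they have to be found in the camera images.
- vial_purple: Loose small upright glass medicine vial with a plain purple cap without any red seal, 29 mm in diameter, 61 mm tall over the cap, straight glass body up to 50 mm (grasp it there, from above); origin: centre of its underside, z up along the vial. It stands on the worktop (z = 0).
- vial_grey: Loose small upright glass medicine vial with a plain grey cap without any red seal, 33 mm in diameter, 70 mm tall over the cap, straight glass body up to 57 mm (grasp it there, from above); origin: centre of its underside, z up along the vial. It stands on the worktop (z = 0).
- vial_green: Loose small upright glass medicine vial with a plain green cap without any red seal, 37 mm in diameter, 78 mm tall over the cap, straight glass body up to 64 mm (grasp it there, from above); origin: centre of its underside, z up along the vial. It stands on the worktop (z = 0).
- vial_blue: Loose small upright glass medicine vial with a plain blue cap without any red seal, 37 mm in diameter, 78 mm tall over the cap, straight glass body up to 64 mm (grasp it there, from above); origin: centre of its underside, z up along the vial. It stands on the worktop (z = 0).
- issued_a: Loose blue-capped glass vial that has already been issued: its blue cap carries a red seal band round it and a red dot on top, and a paper slip is taped on the glass. Slightly larger than the plain blue one: glass about 40 mm in diameter (43 x 48 mm with its slip), 86 mm tall. Not wanted: leave it standing where it is. Origin: underside, within 3 mm of its centre, z up.
- issued_b: Loose blue-capped glass vial that has already been issued: its blue cap carries a red seal band round it and a red dot on top, and a paper slip is taped on the glass. Slightly larger than the plain blue one: glass about 40 mm in diameter (43 x 48 mm with its slip), 86 mm tall. Not wanted: leave it standing where it is. Origin: underside, within 3 mm of its centre, z up.
- well_purple: The purple round cup in the caddy, a fixed white tray 184 mm square, rim 18 mm high, low grips 18 mm out on two sides. The 4 cups are fixed in a 2 x 2 square, centres 84 mm apart, any colour at any corner. Cup: 70 mm over the lip, 54 mm inside; origin: centre of its underside (4 mm over the worktop); inner floor 4 mm and lip 20 mm above the origin; z up.
- well_grey: The grey round cup in the caddy, a fixed white tray 184 mm square, rim 18 mm high, low grips 18 mm out on two sides. The 4 cups are fixed in a 2 x 2 square, centres 84 mm apart, any colour at any corner. Cup: 70 mm over the lip, 54 mm inside; origin: centre of its underside (4 mm over the worktop); inner floor 4 mm and lip 20 mm above the origin; z up.
- well_green: The green round cup in the caddy, a fixed white tray 184 mm square, rim 18 mm high, low grips 18 mm out on two sides. The 4 cups are fixed in a 2 x 2 square, centres 84 mm apart, any colour at any corner. Cup: 70 mm over the lip, 54 mm inside; origin: centre of its underside (4 mm over the worktop); inner floor 4 mm and lip 20 mm above the origin; z up.
- well_blue: The blue round cup in the caddy, a fixed white tray 184 mm square, rim 18 mm high, low grips 18 mm out on two sides. The 4 cups are fixed in a 2 x 2 square, centres 84 mm apart, any colour at any corner. Cup: 70 mm over the lip, 54 mm inside; origin: centre of its underside (4 mm over the worktop); inner floor 4 mm and lip 20 mm above the origin; z up.
Not all that is in view belongs to the job. What is shaped like the vial_grey but black or brown is not meant. Leave any black or pink look-alike of the vial_blue alone.

How it is judged:
By the outcome, as a careful person would: the job done as asked, in the order asked, and still so for the second after the job is handed in, with the robot touching nothing.
It also fails if it takes over 112 s, if anything falls off the work surface, if the arm or the gripper's body presses on something with over 40 N, if the wrist force passes 120 N, or if a joint passes its speed limit or range.

## Working session

There is one attempt and no reset: what is moved stays moved. The work goes in short steps, Python scripts to look and compute and a tool call to move; the robot and the scene stay as the last step left them, time stands still between calls to the robot, and variables do not carry over. Pictures are saved under pics/ and viewed, and the job is handed in when it is done.

Besides the shell and the picture viewer there is one more tool, called after "Call:" as name([rows], argument=value, ...), one row to a line, values as JSON. apply_moves: Moves the arm, as the interface text tells. Its arguments: {"type":"object","properties":{"series":{"type":"array"},"squeeze":{"type":"number"}},"required":["series"]}

```bash
ls; mkdir -p pics
python3 - <<'E'
from cell import ctrl, read_camera
import cv2, pickle
o=ctrl.get_obs(); print(o, ctrl.pinch_z)
for n in ("scene","top","wrist"):
    c=read_camera(n); pickle.dump(c,open(f"{n}0.pkl","wb"))
    cv2.imwrite(f"pics/{n}0.png",c["color"][:,:,::-1]); print(n,c["mtx"].tolist(),c["rvec"],c["tvec"])
E
```

```text
pics
{'time_s': 0.0, 'joint_positions': array([9.49417061e-01, 2.59165038e-01, 2.07451014e-02, 1.33370592e+00,
       9.66938878e-06, 1.41821225e+00]), 'qvel': array([-5.11356331e-06,  1.21924527e-03, -2.75476489e-05,  8.79377277e-04,
       -3.39279056e-04, -3.89718767e-04]), 'joint_torque': array([ 6.26002275e-04, -5.55644095e+01,  3.44528675e+01,  1.36610624e-02,
        2.91982553e-05,  4.67476843e-05]), 'tool_pos': array([0.24829642, 0.49039514, 0.20317439]), 'tcp_rot': array([ 2.53446289e-04,  8.52000923e-01,  5.23539860e-01, -6.14575165e-04]), 'wrist_force': array([0.35885201, 0.0896405 , 0.58587057]), 'wrist_torque': array([-0.02071034,  0.04659038, -0.00552709]), 'finger_gap': 0.08564788445215883} 0.0187
scene [[447.95653889319465, 0.0, 310.63318760487726], [0.0, 447.95653889319465, 237.00831863854236], [0.0, 0.0, 1.0]] [ 0.680985   -2.64344242  1.07474954] [0.39052211 0.29457803 0.64265715]
top [[560.5938781599673, 0.0, 312.83980785916583], [0.0, 560.5938781599673, 236.2345936400729], [0.0, 0.0, 1.0]] [ 2.20238804 -2.0144512   0.21234742] [-0.15373053  0.48917899  1.0344161 ]
wrist [[371.64829954431775, 0.0, 323.4488527007903], [0.0, 371.64829954431775, 242.72502606979444], [0.0, 0.0, 1.0]] [-2.44549336 -1.50274503 -0.23236234] [-0.5496632  -0.03927236  0.37877743]
```

View pics/scene0.png

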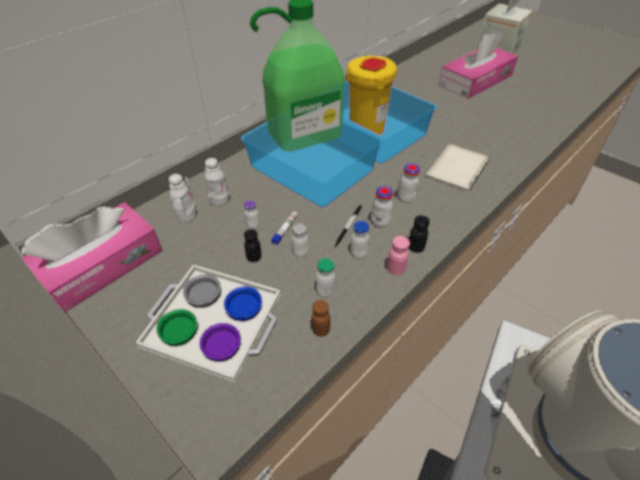

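View pics/top0.png

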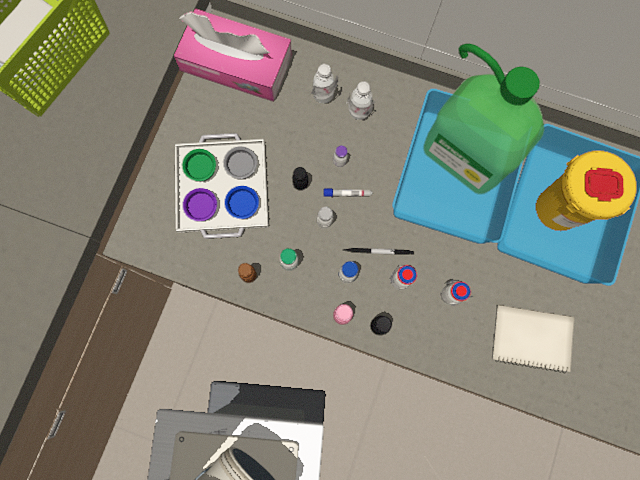

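View pics/wrist0.png

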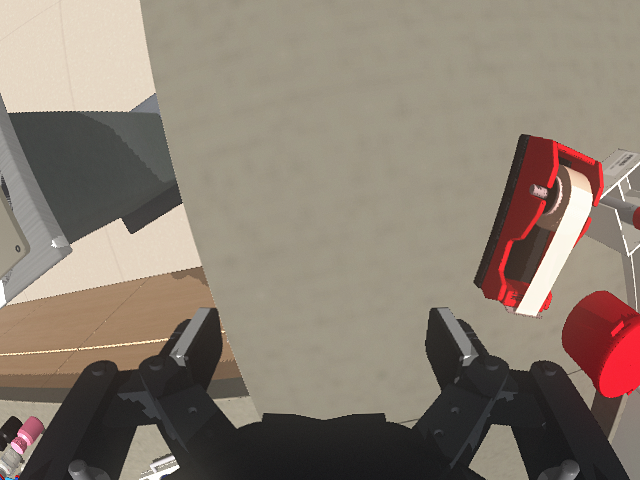

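The top view shows the caddy around (222,185), with green at (200,165), grey (241,163), purple (200,205) and blue (242,202).

| Wanted vial | Pixel (top) | Could be taken for it |
|---|---|---|
| Purple | (341,155) | nothing similar |
| Grey | (325,216) | black (300,178), brown (247,271), white-capped bottles (324,85) and (362,100) |
| Green | (289,258) | the green jug (not a vial) |
| Plain blue | (349,270) | issued with red dots (406,275) and (459,291), pink (344,313), black (381,324) |

I'll check this choice in a close crop and measure positions.

```bash
cat > h.py <<'E'
import numpy as np, cv2, pickle
def RT(c): return cv2.Rodrigues(np.array(c["rvec"],float))[0], np.array(c["tvec"],float).reshape(3)
def ray(c,uv,z,fish=False):
    R,t=RT(c); K=c["mtx"]; x=(uv[0]-K[0,2])/K[0,0]; y=(uv[1]-K[1,2])/K[1,1]
    if fish:
        r=np.hypot(x,y); d=np.array([x/r*np.sin(r),y/r*np.sin(r),np.cos(r)]) if r>1e-9 else np.array([0,0,1.])
    else: d=np.array([x,y,1.])
    o=-R.T@t; d=R.T@d; return o+d*(z-o[2])/d[2]
def cloud(c):
    R,t=RT(c); K=c["mtx"]; Z=c["range_z"].astype(float); v,u=np.mgrid[:480,:640]
    P=np.stack([(u-K[0,2])/K[0,0]*Z,(v-K[1,2])/K[1,1]*Z,Z],-1)
    W=(P-t)@R; W[Z==0]=np.nan; return W
def proj(c,p):
    R,t=RT(c); q=R@np.array(p)+t; q=c["mtx"]@q; return q[:2]/q[2]
E
python3 - <<'E'
from h import *
t=pickle.load(open("top0.pkl","rb")); s=pickle.load(open("scene0.pkl","rb"))
W=cloud(t)
im=t["color"]
px=dict(purple=(341,155,61),grey=(325,216,70),green=(289,258,78),blue=(349,270,78),issA=(406,275,86),issB=(459,291,86),pink=(344,313,78),blk=(381,324,78),blk2=(300,178,70),brown=(247,271,70),penblk=(378,251,5),penblu=(348,193,5))
for n,(u,v,h) in px.items():
    reg=W[v-22:v+23,u-22:u+23]; h/=1000
    z=reg[...,2]; m=(z>h-0.008)&(z<h+0.008); 
    k,l,st,ce=cv2.connectedComponentsWithStats(m.astype(np.uint8))
    i=1+np.argmax(st[1:,4]) if k>1 else 0
    c=ce[i]+[u-22,v-22]
    print(n,"zmax",round(np.nanmax(z)*1000),"zmed",round(np.nanmedian(z[l==i])*1000),st[i],c.round(1),"ray",ray(t,c,h).round(4),"scene px",proj(s,ray(t,c,h)).round(0))
hsv=cv2.cvtColor(im,cv2.COLOR_RGB2HSV)
for n,(u,v) in dict(green=(200,165),grey=(241,163),purple=(200,205),blue=(242,202)).items():
    reg=W[v-22:v+23,u-22:u+23]
    z=reg[...,2]; 
    col=im[v-22:v+23,u-22:u+23].astype(int)
    m=((z>0.019)).astype(np.uint8)
    sat=col.max(-1)-col.min(-1); mm=(sat>40) if n!="grey" else (col.max(-1)<190)&(sat<30)
    k,l,st,ce=cv2.connectedComponentsWithStats(mm.astype(np.uint8)); i=1+np.argmax(st[1:,4])
    cn,_=cv2.findContours((l==i).astype(np.uint8),cv2.RETR_EXTERNAL,cv2.CHAIN_APPROX_NONE)
    (x,y),r=cv2.minEnclosingCircle(max(cn,key=len)); c=(x+u-22,y+v-22)
    print(n,"zpct",np.nanpercentile(z,[5,50,95]).round(3),"c",np.round(c,1),"r",round(r,1),ray(t,c,0.024).round(4),"scene",proj(s,ray(t,c,0.024)).round())
a=cv2.resize(im[130:345,180:480],None,fx=2.6,fy=2.6,interpolation=cv2.INTER_CUBIC); cv2.imwrite("pics/crop1.png",a[:,:,::-1])
E
```

```text
purple zmax 67 zmed 61 [ 16  13  12  12 117] [340.6 151.5] ray [ 0.6744 -0.1492  0.061 ] scene px [250. 203.]
grey zmax 76 zmed 70 [ 15  13  14  15 157] [324.7 213.6] ray [ 0.5431 -0.1287  0.07  ] scene px [300. 227.]
green zmax 84 zmed 78 [ 13  13  16  16 207] [287.5 256.3] ray [ 0.4528 -0.0662  0.078 ] scene px [326. 263.]
blue zmax 84 zmed 78 [ 14  14  17  16 208] [349.  269.3] ray [ 0.4386 -0.1828  0.078 ] scene px [361. 225.]
issA zmax 92 zmed 86 [ 13  13  20  19 299] [406.3 274.8] ray [ 0.4366 -0.2885  0.086 ] scene px [384. 191.]
issB zmax 93 zmed 86 [ 13  13  20  20 306] [459.9 291.1] ray [ 0.4152 -0.3882  0.086 ] scene px [412. 167.]
pink zmax 83 zmed 78 [ 14  14  16  17 213] [343.4 312.6] ray [ 0.3576 -0.1785  0.078 ] scene px [400. 241.]
blk zmax 83 zmed 78 [ 16  14  17  17 222] [382.8 324.1] ray [ 0.3433 -0.2519  0.078 ] scene px [421. 219.]
blk2 zmax 75 zmed 69 [ 15  11  14  14 154] [299.2 173.5] ray [ 0.6187 -0.0725  0.07  ] scene px [251. 232.]
brown zmax 73 zmed 69 [ 13  14  14  15 165] [244.5 270. ] ray [0.421  0.0121 0.07  ] scene px [321. 305.]
penblk zmax 91 zmed 1 [   0    0   45   45 1865] [377.6 250.4] ray [ 0.4932 -0.2412  0.005 ] scene px [347. 224.]
penblu zmax 74 zmed 1 [  0  20  45  25 890] [349.2 204.4] ray [ 0.5833 -0.1771  0.005 ] scene px [296. 229.]
green zpct [0.002 0.007 0.025] c [198.6 164.7] r 16.8 [0.6341 0.1359 0.024 ] scene [177. 324.]
grey zpct [0.002 0.007 0.025] c [241. 163.] r 18.1 [0.6454 0.0502 0.024 ] scene [203. 287.]
purple zpct [0.002 0.007 0.025] c [199.3 204. ] r 17.3 [0.552  0.1237 0.024 ] scene [220. 338.]
blue zpct [0.002 0.007 0.025] c [241.3 201.8] r 17.1 [0.5641 0.0403 0.024 ] scene [243. 300.]
```

View pics/crop1.png

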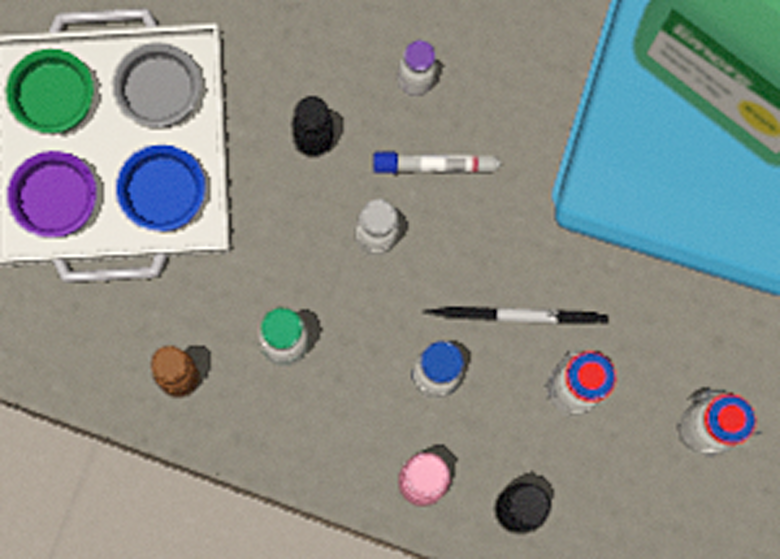

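The crop confirms it. The plain blue cap is at (440,360) in the crop, the two red-dot caps are to its right, and cap heights match the given sizes. Next I'll fit the caddy square, cross-check with the scene camera and check the corridor for tall things.

```bash
cat >> h.py <<'E'
def wcloud(c):
    R,t=RT(c); K=c["mtx"]; Z=c["range_z"].astype(float); v,u=np.mgrid[:480,:640]
    x=(u-K[0,2])/K[0,0]; y=(v-K[1,2])/K[1,1]; r=np.hypot(x,y)+1e-9
    P=np.stack([x/r*np.tan(r)*Z,y/r*np.tan(r)*Z,Z],-1); W=(P-t)@R; W[(Z==0)|(r>1.4)]=np.nan; return W
def quatR(q):
    from scipy.spatial.transform import Rotation as Ro
    return Ro.from_quat([q[1],q[2],q[3],q[0]])
def totool(o,p):
    "world target -> linear shift in present tool axes"
    return quatR(o["tcp_rot"]).inv().apply(np.array(p)-o["tool_pos"])
E
python3 - <<'E'
from h import *
from cell import ctrl
t=pickle.load(open("top0.pkl","rb")); s=pickle.load(open("scene0.pkl","rb")); w=pickle.load(open("wrist0.pkl","rb"))
# scene cross-check of caps via z-slice centroid in the scene cloud -> ray
for cam,n in ((s,"scene"),):
    W=cloud(cam)
    for nm,p in dict(purple=(.6744,-.1492,.061),grey=(.5431,-.1287,.070),green=(.4528,-.0662,.078),blue=(.4386,-.1828,.078)).items():
        d=np.hypot(W[...,0]-p[0],W[...,1]-p[1]); m=(d<.03)&(abs(W[...,2]-p[2])<.004)
        v,u=np.nonzero(m); print(nm,m.sum(),ray(cam,(u.mean(),v.mean()),p[2]).round(4), "tops z",np.nanmedian(W[m][:,2]).round(4))
    for nm,p in dict(green=(.6341,.1359),grey=(.6454,.0502),purple=(.552,.1237),blue=(.5641,.0403)).items():
        d=np.hypot(W[...,0]-p[0],W[...,1]-p[1]); m=(d<.045)&(abs(W[...,2]-.024)<.0025)
        q=W[m][:,:2]; A=np.c_[2*q,np.ones(len(q))]; 
        Wt=cloud(t);d=np.hypot(Wt[...,0]-p[0],Wt[...,1]-p[1]); mt=(d<.045)&(abs(Wt[...,2]-.024)<.0025); qt=Wt[mt][:,:2]
        print(nm,len(q),cv2.minEnclosingCircle(q.astype(np.float32)),len(qt),cv2.minEnclosingCircle(qt.astype(np.float32)))
P=np.array([[.6341,.1359],[.6454,.0502],[.552,.1237],[.5641,.0403]]); 
M=np.array([[.042,.042],[.042,-.042],[-.042,.042],[-.042,-.042]])
c=P.mean(0); U,_,Vt=np.linalg.svd(M.T@(P-c)); R=(U@Vt).T; print("fit",(M@R.T+c).round(4),np.degrees(np.arctan2(R[1,0],R[0,0])).round(1))
o=ctrl.get_obs(); a=o["tool_pos"]; b=np.array([.6744,-.1492,.2])
print("TCP in top px",proj(t,a),"cam wrist pos",(-RT(w)[0].T@RT(w)[1]).round(3))
for nm,W in (("top",cloud(t)),("scene",cloud(s)),("wrist",wcloud(w))):
    Q=W.reshape(-1,3); Q=Q[np.isfinite(Q[:,0])]
    e=(b-a)[:2]; L=np.linalg.norm(e); e/=L; r=Q[:,:2]-a[:2]; al=r@e; pe=r@np.array([-e[1],e[0]])
    m=(abs(pe)<.15)&(al>-.05)&(al<L+.1)&(Q[:,2]>.05)
    H=[(round(x,2),round(Q[m&(al>=x)&(al<x+.1)][:,2].max(initial=0),3)) for x in np.arange(-.1,L+.1,.1)]
    print(nm,H)
W=wcloud(w)
for u,v in ((530,220),(600,340),(300,200),(570,230)): print(u,v,W[v,u].round(3))
E
```

```text
purple 80 [ 0.6728 -0.1444  0.061 ] tops z 0.0604
grey 113 [ 0.5417 -0.124   0.07  ] tops z 0.0686
green 192 [ 0.4515 -0.0615  0.078 ] tops z 0.0772
blue 155 [ 0.4372 -0.1775  0.078 ] tops z 0.077
green 383 ((0.6330434083938599, 0.13892923295497894), 0.035619232803583145) 256 ((0.6344533562660217, 0.13671453297138214), 0.03498442843556404)
grey 310 ((0.6457975506782532, 0.05629963427782059), 0.03572580963373184) 227 ((0.647122859954834, 0.04671577364206314), 0.04123299941420555)
purple 411 ((0.5505033731460571, 0.1274852454662323), 0.03569896146655083) 263 ((0.551910936832428, 0.12424809485673904), 0.03520214557647705)
blue 328 ((0.5624688267707825, 0.042660363018512726), 0.03569325432181358) 258 ((0.5643013715744019, 0.04125453904271126), 0.03535371646285057)
fit [[0.6348 0.1348]
 [0.6462 0.0516]
 [0.5516 0.1234]
 [0.563  0.0402]] 7.8
TCP in top px [-75.97930059 338.25811838] cam wrist pos [0.18  0.525 0.373]
top [(np.float64(-0.1), np.float64(0.073)), (np.float64(0.0), np.float64(0.077)), (np.float64(0.1), np.float64(0.077)), (np.float64(0.2), np.float64(0.076)), (np.float64(0.3), 
[... 376 characters left out ...]
0.3), np.float64(0.073)), (np.float64(0.4), np.float64(0.072)), (np.float64(0.5), np.float64(0.08)), (np.float64(0.6), np.float64(0.072)), (np.float64(0.7), np.float64(0.111)), (np.float64(0.8), np.float64(0.112))]
wrist [(np.float64(-0.1), np.float64(0.34)), (np.float64(0.0), np.float64(0.34)), (np.float64(0.1), np.float64(0.072)), (np.float64(0.2), np.float64(0.071)), (np.float64(0.3), np.float64(0.0)), (np.float64(0.4), np.float64(0.0)), (np.float64(0.5), np.float64(0.0)), (np.float64(0.6), np.float64(0.0)), (np.float64(0.7), np.float64(0.0)), (np.float64(0.8), np.float64(0.0))]
530 220 [0.306 0.64  0.123]
600 340 [0.458 0.686 0.132]
300 200 [0.224 0.481 0.068]
570 230 [0.321 0.664 0.141]
```

Run:
```python
from h import *
from cell import ctrl
o=ctrl.get_obs(); print(totool(o,(.6737,-.147,.16)).round(4), totool(o,(.50,.20,.22)).round(4))
```

```text
[-0.3765  0.6675  0.0436] [-0.1455  0.3557 -0.0166]
```

Call:
apply_moves([
  {"linear":[-0.02,0.04,-0.01],"twist":[0,0,4],"jaw":0.085},
  {"linear":[-0.04,0.08,-0.02],"twist":[0,0,9],"jaw":0.085},
  {"linear":[-0.06,0.12,-0.02],"twist":[0,0,14],"jaw":0.085},
  {"linear":[-0.08,0.16,-0.02],"twist":[0,0,19],"jaw":0.085},
  {"linear":[-0.1,0.2,-0.02],"twist":[0,0,24],"jaw":0.085},
  {"linear":[-0.12,0.24,-0.02],"twist":[0,0,29],"jaw":0.085},
  {"linear":[-0.14,0.28,-0.02],"twist":[0,0,34],"jaw":0.085},
  {"linear":[-0.155,0.32,-0.02],"twist":[0,0,39],"jaw":0.085},
  {"linear":[-0.175,0.36,-0.02],"twist":[0,0,44],"jaw":0.085},
  {"linear":[-0.2,0.4,-0.02],"twist":[0,0,49],"jaw":0.085},
  {"linear":[-0.225,0.44,-0.02],"twist":[0,0,54],"jaw":0.085},
  {"linear":[-0.25,0.48,-0.02],"twist":[0,0,59],"jaw":0.085},
])

```text
time_s: 1.35
tool_pos: [0.5644, 0.0489, 0.2236]
tcp_rot: [-0.0, 0.999, 0.034, -0.0]
wrist_force: [1.0, 0.6, -0.2]
finger_gap: 0.0852
```

Run:
```python
from h import *
from cell import ctrl
o=ctrl.get_obs(); print(totool(o,(.6737,-.147,.14)).round(4)); x=quatR(o["tcp_rot"]).apply([1,0,0]); print(x, np.degrees(np.arctan2(x[1],x[0])))
```

```text
[0.0956 0.203  0.0836]
[ 9.97648502e-01  6.85375665e-02 -2.63202211e-04] 3.9299943283293937
```

Call:
apply_moves([
  {"linear":[0.02,0.04,0.0],"twist":[0,0,4],"jaw":0.07},
  {"linear":[0.04,0.08,0.01],"twist":[0,0,8],"jaw":0.07},
  {"linear":[0.06,0.12,0.03],"twist":[0,0,12],"jaw":0.07},
  {"linear":[0.08,0.16,0.05],"twist":[0,0,16],"jaw":0.07},
  {"linear":[0.09,0.19,0.07],"twist":[0,0,16],"jaw":0.07},
  {"linear":[0.0956,0.203,0.0836],"twist":[0,0,16],"jaw":0.07},
  {"linear":[0.0956,0.203,0.0836],"twist":[0,0,16],"jaw":0.07},
  {"linear":[0.0956,0.203,0.0836],"twist":[0,0,16],"jaw":0.07},
])

```text
time_s: 2.15
tool_pos: [0.6734, -0.1439, 0.1404]
tcp_rot: [-0.0, 0.995, -0.103, -0.0]
wrist_force: [-0.7, 0.8, 0.9]
finger_gap: 0.0701
```

Run:
```python
from h import *
from cell import ctrl, read_camera
c=read_camera("wrist"); pickle.dump(c,open("w1.pkl","wb")); cv2.imwrite("pics/w1.png",c["color"][:,:,::-1])
o=ctrl.get_obs(); print(o["tool_pos"],totool(o,(.6737,-.147,.02)).round(4))
W=wcloud(c); d=np.hypot(W[...,0]-.6737,W[...,1]+.147); m=(d<.03)&(abs(W[...,2]-.061)<.006); v,u=np.nonzero(m); print(m.sum(),u.mean(),v.mean(),ray(c,(u.mean(),v.mean()),.061,True), np.nanmedian(W[m],0))
```

```text
[ 0.67367117 -0.14353671  0.14133802] [0.0006 0.0034 0.1213]
860 328.5860465116279 244.23837209302326 [ 0.67669473 -0.14733362  0.061     ] [ 0.67665578 -0.14774385  0.05978478]
```

View pics/w1.png

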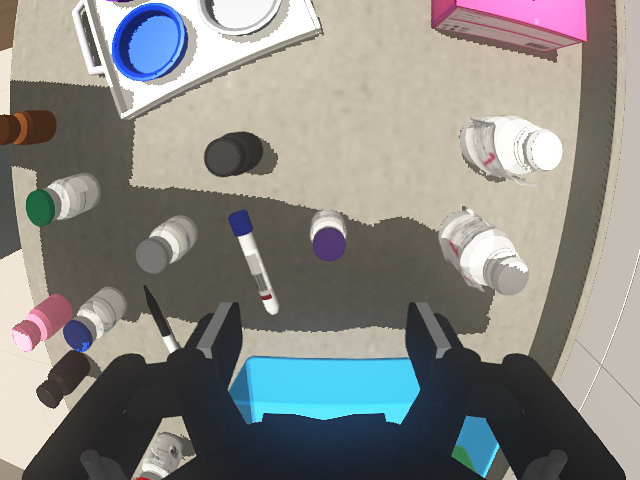

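The purple cap is at (329,243), midway between the open fingers (238 to 412), with the marker at (255,260) to its left. The wrist estimate agrees within 3 mm. I'll descend partway, then check tracking.

Call:
apply_moves([
  {"linear":[0.001,0.003,0.01],"twist":[0,0,0],"jaw":0.06},
  {"linear":[0.001,0.003,0.03],"twist":[0,0,0],"jaw":0.06},
  {"linear":[0.001,0.003,0.05],"twist":[0,0,0],"jaw":0.06},
  {"linear":[0.001,0.003,0.06],"twist":[0,0,0],"jaw":0.06},
  {"linear":[0.001,0.003,0.06],"twist":[0,0,0],"jaw":0.06},
  {"linear":[0.001,0.003,0.06],"twist":[0,0,0],"jaw":0.06},
])

```text
time_s: 2.8
tool_pos: [0.6744, -0.1476, 0.0811]
tcp_rot: [0.0, 0.995, -0.103, 0.0]
wrist_force: [-0.3, 0.4, 0.8]
finger_gap: 0.06
```

Run:
```python
from h import *
from cell import ctrl, read_camera
c=read_camera("wrist"); pickle.dump(c,open("w2.pkl","wb")); cv2.imwrite("pics/w2.png",c["color"][:,:,::-1])
o=ctrl.get_obs(); print(o["tool_pos"],totool(o,(.675,-.147,.02)).round(4))
hsv=cv2.cvtColor(c["color"],cv2.COLOR_RGB2HSV); m=cv2.inRange(hsv,(120,60,30),(150,255,255)); m[:150]=0
k,l,st,ce=cv2.connectedComponentsWithStats(m); i=1+np.argmax(st[1:,4]); print(st[i],ce[i],ray(c,ce[i],.056,True))
```

```text
[ 0.67462054 -0.14783175  0.08142238] [ 0.0001 -0.0009  0.0614]
[ 306  250   42   42 1402] [326.78601997 270.63908702] [ 0.67645133 -0.14892009  0.056     ]
```

View pics/w2.png

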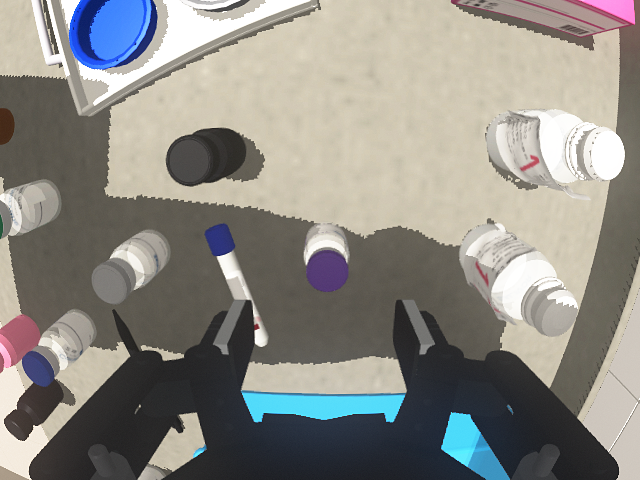

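The purple cap at (327,270) is centred between the tips (250 and 397). I'll descend and grip.

Call:
apply_moves([
  {"linear":[0.001,0,0.015],"twist":[0,0,0],"jaw":0.06},
  {"linear":[0.001,0,0.03],"twist":[0,0,0],"jaw":0.06},
  {"linear":[0.001,0,0.045],"twist":[0,0,0],"jaw":0.06},
  {"linear":[0.001,0,0.055],"twist":[0,0,0],"jaw":0.06},
  {"linear":[0.001,0,0.06],"twist":[0,0,0],"jaw":0.05},
  {"linear":[0.001,0,0.06],"twist":[0,0,0],"jaw":0.04},
  {"linear":[0.001,0,0.06],"twist":[0,0,0],"jaw":0.02},
  {"linear":[0.001,0,0.06],"twist":[0,0,0],"jaw":0.02},
  {"linear":[0.001,0,0.06],"twist":[0,0,0],"jaw":0.02},
  {"linear":[0.001,0,0.06],"twist":[0,0,0],"jaw":0.02},
], squeeze=30)

```text
time_s: 3.85
tool_pos: [0.6756, -0.1483, 0.0211]
tcp_rot: [0.0, 0.995, -0.103, 0.001]
wrist_force: [0.9, 0.2, 5.4]
finger_gap: 0.0211
```

Run:
```python
from h import *
from cell import ctrl, read_camera
c=read_camera("wrist"); pickle.dump(c,open("w3.pkl","wb")); cv2.imwrite("pics/w3.png",c["color"][:,:,::-1])
o=ctrl.get_obs(); print(o["tool_pos"],o["finger_gap"],o["wrist_force"])
c=read_camera("scene"); cv2.imwrite("pics/s3.png",cv2.resize(c["color"][130:290,180:380,::-1],None,fx=3,fy=3))
```

```text
[ 0.67560827 -0.14836485  0.02105427] 0.021193251007368217 [-0.04391874 -0.34213998  5.48255336]
```

View pics/w3.png

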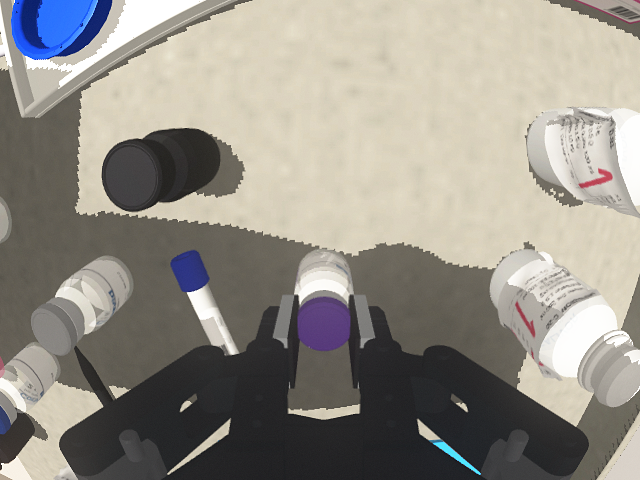

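View pics/s3.png

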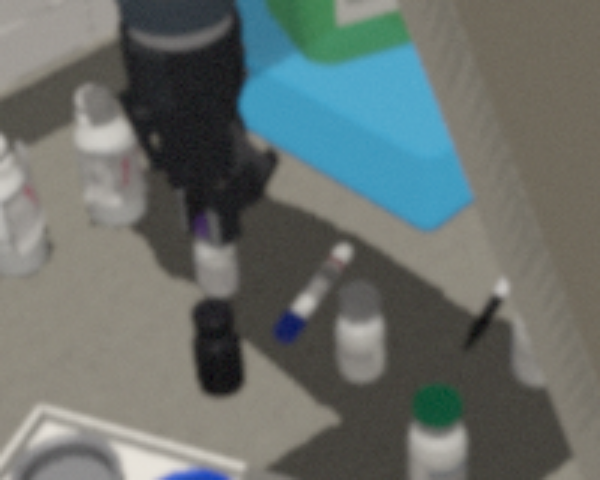

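Gap 21 mm is below the 29 mm glass, so something is off: the wrist view shows pads beside the cap at (324,323). I'll measure the fingers and vial in the wrist depth before doing anything.

Run:
```python
from h import *
from cell import ctrl
c=pickle.load(open("w3.pkl","rb")); o=ctrl.get_obs(); W=wcloud(c)
T=quatR(o["tcp_rot"]).inv().apply((W-o["tool_pos"]).reshape(-1,3)).reshape(480,640,3)
for u,v in ((283,300),(283,320),(283,340),(283,360),(272,330),(292,320),(366,300),(366,340),(300,323),(324,323),(324,300),(324,345),(324,280),(324,260)): print((u,v),c["color"][v,u],"world",W[v,u].round(4),"tool",T[v,u].round(4))
for p in ([0.0105,0,0],[0.0105,-.011,0],[-0.0105,-.011,0],[0.0105,-.011,-.0187],[.0105,-.011,-.03]):
    w=quatR(o["tcp_rot"]).apply(p)+o["tool_pos"]; R,t=RT(c); q=R@w+t; th=np.arctan2(np.hypot(*q[:2]),q[2]); n=q[:2]/np.hypot(*q[:2]); print(p,(n*th*c["mtx"][0,0]+c["mtx"][:2,2]).round(1))
```

```text
(283, 300) [131 129 127] world [ 0.6622 -0.1346  0.0564] tool [-0.016  -0.0106 -0.0353]
(283, 320) [128 125 123] world [ 0.6639 -0.1345  0.0737] tool [-0.0142 -0.0111 -0.0526]
(283, 340) [150 150 148] world [ 0.6648 -0.1358  0.0854] tool [-0.0131 -0.01   -0.0643]
(283, 360) [42 41 42] world [ 0.6668 -0.1336  0.1005] tool [-0.0116 -0.0126 -0.0794]
(272, 330) [48 47 47] world [ 0.6593 -0.137   0.0752] tool [-0.0183 -0.0077 -0.0542]
(292, 320) [49 48 47] world [ 0.6672 -0.1349  0.0741] tool [-0.0109 -0.0114 -0.053 ]
(366, 300) [123 122 117] world [ 0.6949 -0.1414  0.0567] tool [ 0.0175 -0.0107 -0.0356]
(366, 340) [155 154 152] world [ 0.6918 -0.1421  0.0845] tool [ 0.0147 -0.0094 -0.0633]
(300, 323) [ 85  60 118] world [ 0.6672 -0.144   0.0608] tool [-0.0091 -0.0025 -0.0397]
(324, 323) [ 92  62 124] world [ 0.6766 -0.1464  0.0599] tool [ 0.0006 -0.0021 -0.0388]
(324, 300) [ 86  65 110] world [ 0.6785 -0.1374  0.0576] tool [ 0.0005 -0.0113 -0.0365]
(324, 345) [ 89  58 122] world [ 0.6744 -0.1566  0.0604] tool [ 0.0006  0.0083 -0.0393]
(324, 280) [253 252 249] world [ 0.6787 -0.1363  0.04  ] tool [ 0.0006 -0.0124 -0.0189]
(324, 260) [191 184 175] world [ 0.6792 -0.1341  0.0205] tool [ 0.0006 -0.0146  0.0006]
[0.0105, 0, 0] [343.8 287.7]
[0.0105, -0.011, 0] [344.2 267.3]
[-0.0105, -0.011, 0] [301.4 267.3]
[0.0105, -0.011, -0.0187] [346.4 282.7]
[0.0105, -0.011, -0.03] [348.  293.6]
```

Run:
```python
from h import *
import pickle
c=pickle.load(open("w3.pkl","rb"))
poses={"wrist0":([.24829642,.49039514,.20317439],[2.5e-4,.852000923,.52353986,-6.1e-4]),"w1":([.67367,-.14354,.14134],[0,.995,-.103,0]),"w2":([.6746,-.1478,.0814],[0,.995,-.103,0]),"w3":([.6756,-.14836,.02105],[0,.995,-.103,0.001])}
for n,(p,q) in poses.items():
    c=pickle.load(open(n+(".pkl"),"rb")); W=wcloud(c)
    T=quatR(q).inv().apply((W-np.array(p)).reshape(-1,3)).reshape(480,640,3)
    for sgn in (1,-1):
        m=(abs(T[...,1])<.014)&(T[...,0]*sgn>.008)&(T[...,0]*sgn<.06)&(T[...,2]<0.002)&(T[...,2]>-.09)&np.isfinite(T[...,2])&(c["color"].max(-1)<175)
        m=cv2.erode(m.astype(np.uint8),np.ones((3,3))).astype(bool)
        z=T[m]; i=np.argsort(z[:,2])[-15:]; print(n,sgn,m.sum(),"most forward",np.median(z[i],0).round(4))
    print("camera in tool",quatR(q).inv().apply(-RT(c)[0].T@RT(c)[1]-np.array(p)).round(4), "worktop z near centre",W[60:120,250:350,2].mean().round(4))
```

```text
wrist0 1 3413 most forward [ 0.0429 -0.0027 -0.0417]
wrist0 -1 3446 most forward [-0.0428  0.0023 -0.0418]
camera in tool [-1.000e-04 -7.720e-02 -1.695e-01] worktop z near centre nan
w1 1 5520 most forward [ 0.0354 -0.0041 -0.0358]
w1 -1 5516 most forward [-0.0349 -0.0018 -0.0359]
camera in tool [ 0.0004 -0.0769 -0.1686] worktop z near centre nan
w2 1 6077 most forward [ 0.0303  0.0007 -0.0341]
w2 -1 6039 most forward [-0.03    0.0001 -0.0341]
camera in tool [ 0.     -0.0775 -0.1691] worktop z near centre nan
w3 1 6729 most forward [ 0.0125 -0.0077 -0.0049]
w3 -1 6594 most forward [-0.0122 -0.0108 -0.0322]
camera in tool [ 0.0005 -0.0775 -0.1694] worktop z near centre nan
```

The wrist depth shows the fingertips 30–42 mm behind the reported TCP: 42 mm when open, 34 mm at a 60 mm gap and about 31 mm when nearly shut. So the pads closed on the cap rather than the glass. The vial is still standing, so I'll reopen, go about 29 mm lower in steps and watch the force.

Call:
apply_moves([
  {"linear":[0,0,0],"twist":[0,0,0],"jaw":0.03},
  {"linear":[0,0,0],"twist":[0,0,0],"jaw":0.04},
  {"linear":[0,0,0],"twist":[0,0,0],"jaw":0.06},
  {"linear":[0,0,0],"twist":[0,0,0],"jaw":0.06},
  {"linear":[0,0,0],"twist":[0,0,0],"jaw":0.06},
  {"linear":[0,0,0.004],"twist":[0,0,0],"jaw":0.06},
  {"linear":[0,0,0.008],"twist":[0,0,0],"jaw":0.06},
  {"linear":[0,0,0.012],"twist":[0,0,0],"jaw":0.06},
  {"linear":[0,0,0.012],"twist":[0,0,0],"jaw":0.06},
])

```text
time_s: 4.85
tool_pos: [0.6746, -0.148, 0.0072]
tcp_rot: [-0.0, 0.995, -0.103, -0.001]
wrist_force: [0.6, -0.5, 1.3]
finger_gap: 0.0598
```

Run:
```python
from h import *
from cell import ctrl, read_camera
c=read_camera("wrist"); pickle.dump(c,open("w4.pkl","wb")); cv2.imwrite("pics/w4.png",c["color"][:,:,::-1])
o=ctrl.get_obs(); print(o["tool_pos"],o["finger_gap"],o["wrist_force"])
W=wcloud(c);T=quatR(o["tcp_rot"]).inv().apply((W-o["tool_pos"]).reshape(-1,3)).reshape(480,640,3)
for v in (300,310,320,340,360,380,400,420,430,440,460): print(v,[T[v,u].round(3).tolist() for u in (248,262,324)])
s=read_camera("scene"); cv2.imwrite("pics/s4.png",cv2.resize(s["color"][130:290,180:380,::-1],None,fx=3,fy=3))
```

```text
[ 0.67481904 -0.14806527  0.0076422 ] 0.059886478264770525 [-0.50546023  0.81344276  0.23994523]
300 [[-0.031, -0.01, -0.035], [-0.033, 0.011, 0.009], [0.0, -0.01, -0.034]]
310 [[-0.03, -0.009, -0.041], [-0.033, 0.017, 0.008], [0.0, -0.011, -0.043]]
320 [[-0.03, -0.005, -0.042], [-0.034, 0.024, 0.01], [0.0, -0.011, -0.051]]
340 [[-0.03, 0.002, -0.046], [-0.034, 0.036, 0.008], [0.0, -0.003, -0.052]]
360 [[-0.03, 0.01, -0.048], [-0.036, 0.05, 0.007], [0.0, 0.006, -0.053]]
380 [[-0.046, 0.066, 0.008], [-0.037, 0.066, 0.008], [0.0, 0.065, 0.009]]
400 [[-0.045, 0.075, -0.001], [-0.039, 0.083, 0.009], [0.0, 0.081, 0.008]]
420 [[-0.017, -0.017, -0.109], [-0.015, -0.01, -0.102], [0.0, -0.009, -0.101]]
430 [[-0.016, -0.017, -0.113], [-0.014, -0.011, -0.106], [0.0, -0.011, -0.106]]
440 [[-0.016, -0.017, -0.115], [-0.013, -0.018, -0.116], [0.0, -0.011, -0.11]]
460 [[-0.014, -0.02, -0.124], [-0.012, -0.019, -0.122], [0.0, -0.011, -0.115]]
```

View pics/w4.png

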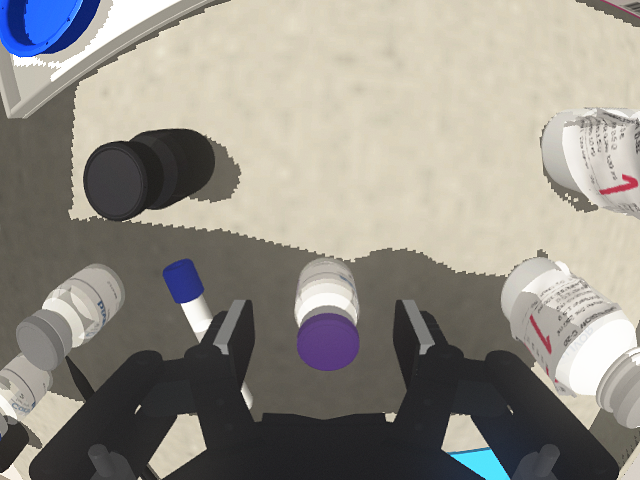

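View pics/s4.png

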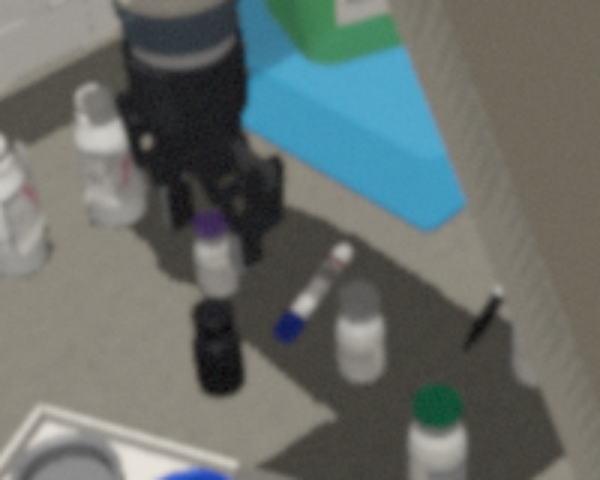

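The vial is still standing after the release. I'll go 18 mm lower (tips at about 21 mm) and grip the glass.

Call:
apply_moves([
  {"linear":[0.0005,0,0.005],"twist":[0,0,0],"jaw":0.06},
  {"linear":[0.0005,0,0.01],"twist":[0,0,0],"jaw":0.06},
  {"linear":[0.0005,0,0.015],"twist":[0,0,0],"jaw":0.06},
  {"linear":[0.0005,0,0.018],"twist":[0,0,0],"jaw":0.05},
  {"linear":[0.0005,0,0.018],"twist":[0,0,0],"jaw":0.04},
  {"linear":[0.0005,0,0.018],"twist":[0,0,0],"jaw":0.034},
  {"linear":[0.0005,0,0.018],"twist":[0,0,0],"jaw":0.022},
  {"linear":[0.0005,0,0.018],"twist":[0,0,0],"jaw":0.022},
  {"linear":[0.0005,0,0.018],"twist":[0,0,0],"jaw":0.022},
  {"linear":[0.0005,0,0.018],"twist":[0,0,0],"jaw":0.022},
], squeeze=30)

```text
time_s: 5.95
tool_pos: [0.6758, -0.1484, -0.0095]
tcp_rot: [0.0, 0.995, -0.103, 0.0]
wrist_force: [-0.2, 0.7, 2.5]
finger_gap: 0.0271
```

Call:
apply_moves([
  {"linear":[0,0,0],"twist":[0,0,0],"jaw":0.02},
  {"linear":[0,0,-0.005],"twist":[0,0,0],"jaw":0.02},
  {"linear":[0,0,-0.015],"twist":[0,0,0],"jaw":0.02},
  {"linear":[0,0,-0.03],"twist":[0,0,0],"jaw":0.02},
  {"linear":[0,0,-0.03],"twist":[0,0,0],"jaw":0.02},
  {"linear":[0,0,-0.03],"twist":[0,0,0],"jaw":0.02},
])

```text
time_s: 6.55
tool_pos: [0.6758, -0.1484, 0.0206]
tcp_rot: [0.0, 0.995, -0.103, 0.0]
wrist_force: [0.8, 0.5, -0.6]
finger_gap: 0.0268
```

Run:
```python
from h import *
from cell import ctrl, read_camera
c=read_camera("wrist"); pickle.dump(c,open("w5.pkl","wb")); cv2.imwrite("pics/w5.png",c["color"][:,:,::-1])
o=ctrl.get_obs(); print(o["tool_pos"],o["finger_gap"],o["wrist_force"])
W=wcloud(c);T=quatR(o["tcp_rot"]).inv().apply((W-o["tool_pos"]).reshape(-1,3)).reshape(480,640,3)
hsv=cv2.cvtColor(c["color"],cv2.COLOR_RGB2HSV); m=cv2.inRange(hsv,(120,60,30),(150,255,255)); m[:150]=0
k,l,st,ce=cv2.connectedComponentsWithStats(m); i=1+np.argmax(st[1:,4]); print(st[i],ce[i],np.nanmedian(T[l==i],0).round(4), np.nanpercentile(W[l==i][:,2],95))
s=read_camera("scene"); cv2.imwrite("pics/s5.png",cv2.resize(s["color"][130:290,180:380,::-1],None,fx=3,fy=3))
```

```text
[ 0.67542201 -0.14820615  0.01998664] 0.026623285134419413 [ 0.43507322 -0.27248757 -0.19187918]
[ 289  337   71   62 3511] [323.75676445 367.46909712] [ 0.0009 -0.0021 -0.0699] 0.09083959712214114
```

View pics/w5.png

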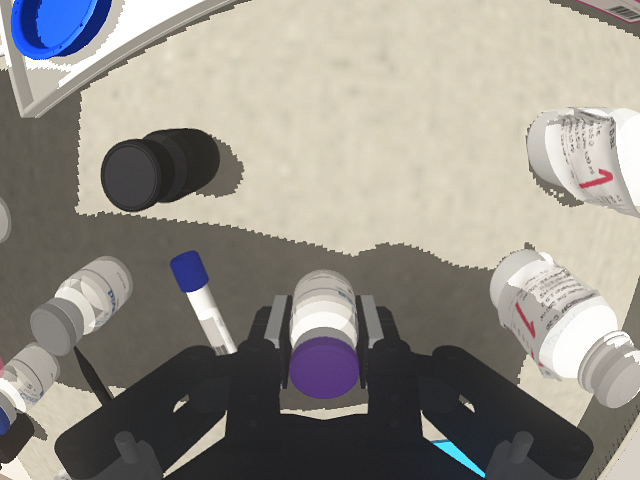

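View pics/s5.png

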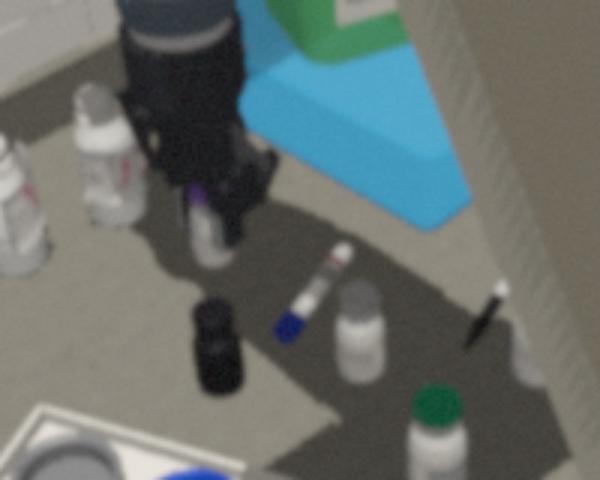

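The purple vial is lifted and upright: its cap top is at 91 mm, which is 61 + 30. Its bottom sits 9.5 mm above the TCP mark. Now I'll carry it high towards the purple well.

Run:
```python
from h import *
from cell import ctrl
o=ctrl.get_obs(); print(totool(o,(.551,.1235,.08)).round(4)); print(o["tcp_rot"],o["joint_positions"])
```

```text
[-0.1775 -0.2403 -0.0602]
[-7.95025778e-05  9.94647297e-01 -1.03327675e-01 -3.74479452e-04] [-3.37199581e-01  5.89477258e-01  7.65354823e-02  1.05861997e+00
 -1.87501602e-05  1.44062163e+00]
```

Call:
apply_moves([
  {"linear":[0,0,-0.03],"twist":[0,0,0],"jaw":0.02},
  {"linear":[0,0,-0.065],"twist":[0,0,0],"jaw":0.02},
  {"linear":[-0.01,-0.015,-0.09],"twist":[0,0,0],"jaw":0.02},
  {"linear":[-0.03,-0.04,-0.09],"twist":[0,0,0],"jaw":0.02},
  {"linear":[-0.055,-0.075,-0.09],"twist":[0,0,0],"jaw":0.02},
  {"linear":[-0.08,-0.11,-0.09],"twist":[0,0,0],"jaw":0.02},
  {"linear":[-0.105,-0.145,-0.09],"twist":[0,0,0],"jaw":0.02},
  {"linear":[-0.13,-0.18,-0.09],"twist":[0,0,0],"jaw":0.02},
  {"linear":[-0.155,-0.21,-0.08],"twist":[0,0,0],"jaw":0.02},
  {"linear":[-0.17,-0.23,-0.07],"twist":[0,0,0],"jaw":0.02},
  {"linear":[-0.1775,-0.24,-0.06],"twist":[0,0,0],"jaw":0.02},
  {"linear":[-0.1775,-0.24,-0.06],"twist":[0,0,0],"jaw":0.02},
])

```text
time_s: 7.85
tool_pos: [0.5498, 0.124, 0.0786]
tcp_rot: [0.0, 0.995, -0.102, -0.001]
wrist_force: [0.1, 0.0, -0.5]
finger_gap: 0.0272
```

Call:
apply_moves([
  {"linear":[0,0,0],"twist":[0,0,0],"jaw":0.02},
  {"linear":[0,0,0],"twist":[0,0,0],"jaw":0.02},
])

```text
time_s: 8.05
tool_pos: [0.5522, 0.122, 0.0804]
tcp_rot: [0.0, 0.995, -0.104, 0.0]
wrist_force: [-0.2, 0.2, -0.0]
finger_gap: 0.0269
```

```bash
cat > wellchk.py <<'E'
from h import *
from cell import ctrl, read_camera
import sys
tag=sys.argv[1]
c=read_camera("wrist"); pickle.dump(c,open(tag+".pkl","wb")); cv2.imwrite(f"pics/{tag}.png",c["color"][:,:,::-1])
s=read_camera("scene"); cv2.imwrite(f"pics/{tag}s.png",cv2.resize(s["color"][160:400,100:380,::-1],None,fx=2.5,fy=2.5))
o=ctrl.get_obs(); print(o["tool_pos"].round(4),o["finger_gap"],o["wrist_force"])
W=wcloud(c); im=c["color"].astype(int)
for nm,p in dict(green=(.6341,.1375),grey=(.6455,.054),purple=(.551,.1255),blue=(.5635,.042)).items():
    d=np.hypot(W[...,0]-p[0],W[...,1]-p[1]); m=(d<.045)&(abs(W[...,2]-.024)<.003)
    q=W[m][:,:2]
    if len(q)>50:
        from scipy.optimize import least_squares
        # lip ring: fit centre with mean radius
        r=least_squares(lambda x:np.hypot(q[:,0]-x[0],q[:,1]-x[1])-x[2],[*p,.031],loss="soft_l1",f_scale=.002).x
        print(nm,len(q),"ring fit",r.round(4),"extent ctr",((q.max(0)+q.min(0))/2).round(4))
E
python3 wellchk.py w6
```

```text
[0.552  0.122  0.0804] 0.0272425352109107 [ 1.39047395 -0.19848645 -0.70319492]
green 2863 ring fit [0.6345 0.138  0.0315] extent ctr [0.6349 0.1377]
grey 1903 ring fit [0.6471 0.0556 0.0316] extent ctr [0.6475 0.0547]
purple 2401 ring fit [0.552  0.1256 0.0315] extent ctr [0.552 0.127]
blue 228 ring fit [0.5631 0.0443 0.0332] extent ctr [0.5765 0.0375]
```

View pics/w6.png

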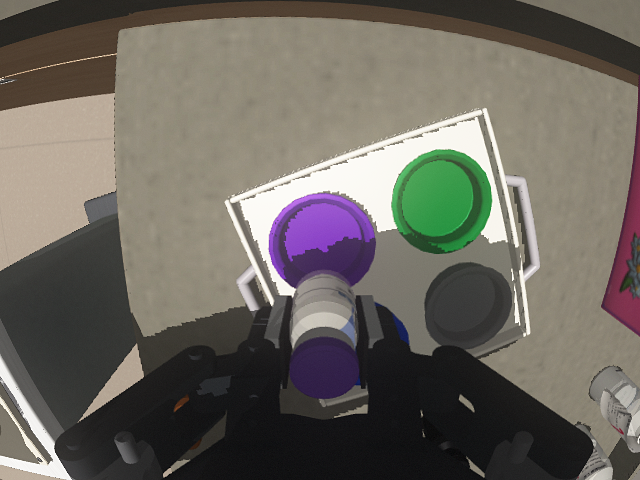

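The purple well is at (322,240), and the wrist ring fit of (0.552, 0.1256) agrees with the other two cameras. I'll descend into it.

Call:
apply_moves([
  {"linear":[0,-0.0015,0.01],"twist":[0,0,0],"jaw":0.02},
  {"linear":[0,-0.0015,0.03],"twist":[0,0,0],"jaw":0.02},
  {"linear":[0,-0.0015,0.05],"twist":[0,0,0],"jaw":0.02},
  {"linear":[0,-0.0015,0.065],"twist":[0,0,0],"jaw":0.02},
  {"linear":[0,-0.0015,0.073],"twist":[0,0,0],"jaw":0.02},
  {"linear":[0,-0.0015,0.078],"twist":[0,0,0],"jaw":0.02},
  {"linear":[0,-0.0015,0.08],"twist":[0,0,0],"jaw":0.02},
  {"linear":[0,-0.0015,0.08],"twist":[0,0,0],"jaw":0.02},
  {"linear":[0,-0.0015,0.08],"twist":[0,0,0],"jaw":0.02},
])

```text
time_s: 9.05
tool_pos: [0.5519, 0.1246, 0.0007]
tcp_rot: [-0.0, 0.995, -0.103, 0.0]
wrist_force: [0.5, 0.7, -1.1]
finger_gap: 0.027
```

Run:
```python
from h import *
from cell import ctrl, read_camera
c=read_camera("wrist"); cv2.imwrite("pics/w7.png",c["color"][:,:,::-1])
o=ctrl.get_obs(); print(o["tool_pos"].round(4),o["finger_gap"],o["wrist_force"])
W=wcloud(c);hsv=cv2.cvtColor(c["color"],cv2.COLOR_RGB2HSV); m=cv2.inRange(hsv,(120,60,20),(150,255,255)); m[:300]=0; m[:,:285]=0;m[:,365:]=0
print(np.nanpercentile(W[m>0][:,2],[50,95]), "expect top .069")
```

```text
[0.5519 0.1246 0.0008] 0.02671765094474268 [-0.02947096 -0.50113833 -1.40632361]
[0.06999811 0.07115467] expect top .069
```

View pics/w7.png

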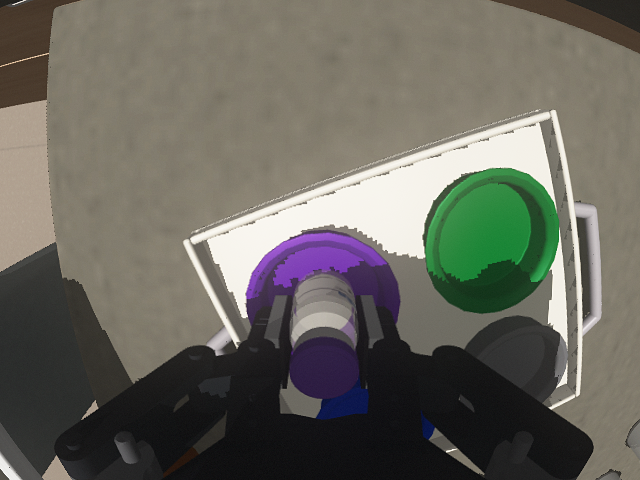

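The vial is inside the purple cup, about 1–2 mm off the floor. I'll lower it a touch and check the force.

Call:
apply_moves([
  {"linear":[0,0,0.001],"twist":[0,0,0],"jaw":0.02},
  {"linear":[0,0,0.002],"twist":[0,0,0],"jaw":0.02},
  {"linear":[0,0,0.002],"twist":[0,0,0],"jaw":0.02},
])

```text
time_s: 9.4
tool_pos: [0.5517, 0.1246, -0.0016]
tcp_rot: [-0.0, 0.995, -0.103, 0.0]
wrist_force: [0.2, 0.1, 0.9]
finger_gap: 0.0269
```

Call:
apply_moves([
  {"linear":[0,0,0],"twist":[0,0,0],"jaw":0.03},
  {"linear":[0,0,0],"twist":[0,0,0],"jaw":0.036},
  {"linear":[0,0,0],"twist":[0,0,0],"jaw":0.048},
  {"linear":[0,0,0],"twist":[0,0,0],"jaw":0.048},
  {"linear":[0,0,-0.01],"twist":[0,0,0],"jaw":0.05},
  {"linear":[0,0,-0.03],"twist":[0,0,0],"jaw":0.05},
  {"linear":[0,0,-0.06],"twist":[0,0,0],"jaw":0.05},
  {"linear":[0,0,-0.09],"twist":[0,0,0],"jaw":0.06},
  {"linear":[0,0,-0.11],"twist":[0,0,0],"jaw":0.06},
  {"linear":[0,0,-0.11],"twist":[0,0,0],"jaw":0.06},
  {"linear":[0,0,-0.11],"twist":[0,0,0],"jaw":0.06},
])

```text
time_s: 10.5
tool_pos: [0.5516, 0.1246, 0.1087]
tcp_rot: [-0.0, 0.995, -0.103, 0.001]
wrist_force: [-0.5, 0.3, 0.5]
finger_gap: 0.0602
```

Run:
```python
from h import *
from cell import ctrl, read_camera
c=read_camera("wrist"); cv2.imwrite("pics/w8.png",c["color"][:,:,::-1])
o=ctrl.get_obs(); print(o["tool_pos"].round(4),o["finger_gap"])
print(totool(o,(.543,-.1265,.08)).round(4))
```

```text
[0.5512 0.1245 0.1079] 0.060276478492016394
[0.0436 0.2474 0.0279]
```

View pics/w8.png

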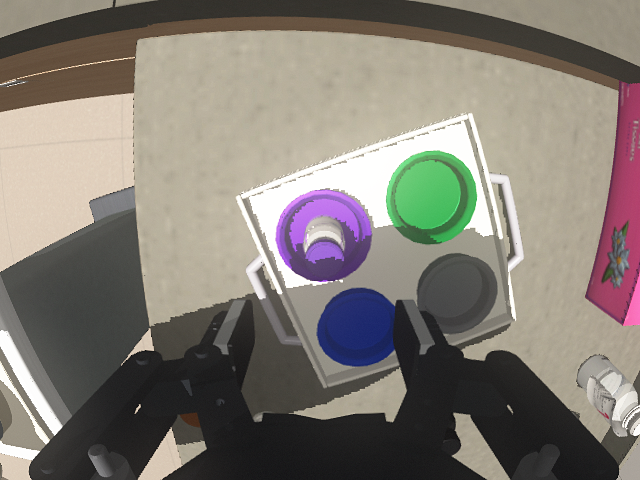

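The purple vial stands upright in the purple well at (324,240). Next is the grey one.

Call:
apply_moves([
  {"linear":[0.005,0.02,0],"twist":[0,0,0],"jaw":0.06},
  {"linear":[0.012,0.06,0],"twist":[0,0,0],"jaw":0.06},
  {"linear":[0.02,0.1,0],"twist":[0,0,0],"jaw":0.06},
  {"linear":[0.026,0.14,0],"twist":[0,0,0],"jaw":0.06},
  {"linear":[0.033,0.18,0],"twist":[0,0,0],"jaw":0.06},
  {"linear":[0.04,0.22,0.01],"twist":[0,0,0],"jaw":0.06},
  {"linear":[0.0435,0.24,0.02],"twist":[0,0,0],"jaw":0.06},
  {"linear":[0.0435,0.2475,0.028],"twist":[0,0,0],"jaw":0.06},
  {"linear":[0.0435,0.2475,0.028],"twist":[0,0,0],"jaw":0.06},
  {"linear":[0.0435,0.2475,0.028],"twist":[0,0,0],"jaw":0.06},
  {"linear":[0.0435,0.2475,0.028],"twist":[0,0,0],"jaw":0.06},
])

```text
time_s: 11.65
tool_pos: [0.5434, -0.1254, 0.0805]
tcp_rot: [-0.0, 0.995, -0.103, 0.0]
wrist_force: [0.5, 0.5, 0.1]
finger_gap: 0.0601
```

```bash
cat > vchk.py <<'E'
from h import *
from cell import ctrl, read_camera
import sys
tag,x,y,h=sys.argv[1],float(sys.argv[2]),float(sys.argv[3]),float(sys.argv[4])
c=read_camera("wrist"); pickle.dump(c,open(tag+".pkl","wb")); cv2.imwrite(f"pics/{tag}.png",c["color"][:,:,::-1])
o=ctrl.get_obs(); print("tcp",o["tool_pos"].round(4),"gap",round(o["finger_gap"],4),"F",o["wrist_force"].round(1))
W=wcloud(c); d=np.hypot(W[...,0]-x,W[...,1]-y); m=((d<.03)&(abs(W[...,2]-h)<.003)).astype(np.uint8)
k,l,st,ce=cv2.connectedComponentsWithStats(m); i=1+np.argmax(st[1:,4])
cn,_=cv2.findContours((l==i).astype(np.uint8),cv2.RETR_EXTERNAL,cv2.CHAIN_APPROX_NONE); (u,v),r=cv2.minEnclosingCircle(max(cn,key=len))
p=ray(c,(u,v),h,True); print("cap px",round(u),round(v),"r",round(r),"area",st[i,4],"world",p.round(4),"tool",totool(o,p).round(4),"medz",np.nanmedian(W[l==i][:,2]).round(4))
E
python3 vchk.py w9 .543 -.1265 .070
```

```text
tcp [ 0.5435 -0.1255  0.0806] gap 0.0598 F [-0.1 -0.2 -0.7]
cap px 326 280 r 25 area 1754 world [ 0.5451 -0.1263  0.07  ] tool [0.0017 0.0005 0.0106] medz 0.0682
```

View pics/w9.png

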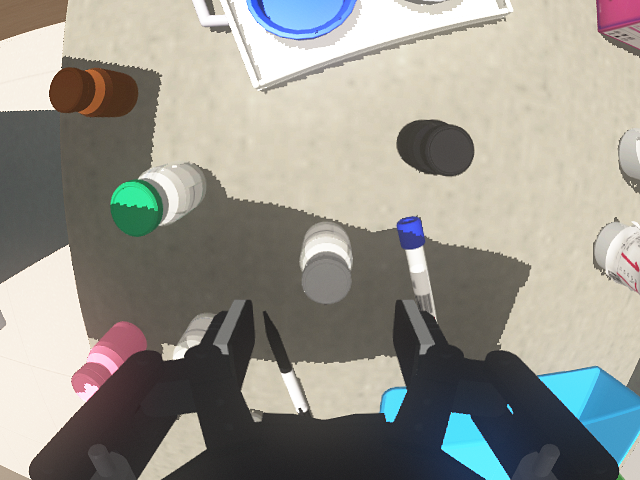

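The grey-capped vial is at (326,280), centred between the tips. The marker at (418,280) lies below tip height. I'll descend and grip.

Call:
apply_moves([
  {"linear":[0.001,0,0.015],"twist":[0,0,0],"jaw":0.06},
  {"linear":[0.001,0,0.035],"twist":[0,0,0],"jaw":0.06},
  {"linear":[0.001,0,0.055],"twist":[0,0,0],"jaw":0.06},
  {"linear":[0.001,0,0.07],"twist":[0,0,0],"jaw":0.06},
  {"linear":[0.001,0,0.08],"twist":[0,0,0],"jaw":0.06},
  {"linear":[0.001,0,0.086],"twist":[0,0,0],"jaw":0.052},
  {"linear":[0.001,0,0.086],"twist":[0,0,0],"jaw":0.044},
  {"linear":[0.001,0,0.086],"twist":[0,0,0],"jaw":0.038},
  {"linear":[0.001,0,0.086],"twist":[0,0,0],"jaw":0.026},
  {"linear":[0.001,0,0.086],"twist":[0,0,0],"jaw":0.025},
  {"linear":[0.001,0,0.086],"twist":[0,0,0],"jaw":0.025},
  {"linear":[0.001,0,0.086],"twist":[0,0,0],"jaw":0.025},
], squeeze=30)

```text
time_s: 12.9
tool_pos: [0.5448, -0.127, -0.0049]
tcp_rot: [0.0, 0.995, -0.103, 0.001]
wrist_force: [-0.2, 0.8, 6.1]
finger_gap: 0.0308
```

Call:
apply_moves([
  {"linear":[0,0,0],"twist":[0,0,0],"jaw":0.024},
  {"linear":[0,0,-0.005],"twist":[0,0,0],"jaw":0.024},
  {"linear":[0,0,-0.015],"twist":[0,0,0],"jaw":0.024},
  {"linear":[0,0,-0.03],"twist":[0,0,0],"jaw":0.024},
  {"linear":[0,0,-0.03],"twist":[0,0,0],"jaw":0.024},
  {"linear":[0,0,-0.03],"twist":[0,0,0],"jaw":0.024},
])

```text
time_s: 13.5
tool_pos: [0.5444, -0.1269, 0.0245]
tcp_rot: [0.0, 0.995, -0.103, 0.0]
wrist_force: [0.3, -0.1, -0.3]
finger_gap: 0.0308
```

```bash
python3 vchk.py w10 .5445 -.1255 .100
python3 - <<'E'
from h import *
from cell import ctrl
o=ctrl.get_obs(); print(totool(o,(.6465,.053,.08)).round(4))
E
```

```text
tcp [ 0.5441 -0.1268  0.024 ] gap 0.0308 F [ 0.3 -0.2 -0.7]
cap px 323 377 r 40 area 3305 world [ 0.5454 -0.1237  0.1   ] tool [ 0.0006 -0.0033 -0.076 ] medz 0.0977
[ 0.0633 -0.197  -0.056 ]
```

View pics/w10.png

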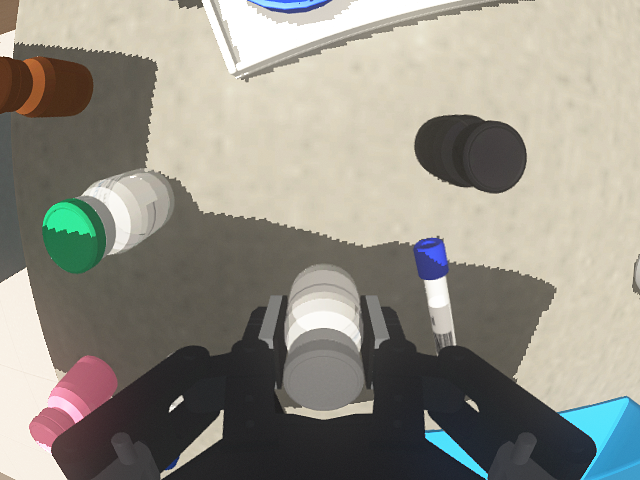

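The grey vial is lifted and upright, with its bottom 5 mm above the TCP. I'll carry it to the grey well.

Call:
apply_moves([
  {"linear":[0,0,-0.03],"twist":[0,0,0],"jaw":0.024},
  {"linear":[0,0,-0.065],"twist":[0,0,0],"jaw":0.024},
  {"linear":[0.005,-0.015,-0.085],"twist":[0,0,0],"jaw":0.024},
  {"linear":[0.015,-0.045,-0.085],"twist":[0,0,0],"jaw":0.024},
  {"linear":[0.025,-0.08,-0.085],"twist":[0,0,0],"jaw":0.024},
  {"linear":[0.037,-0.115,-0.085],"twist":[0,0,0],"jaw":0.024},
  {"linear":[0.048,-0.15,-0.08],"twist":[0,0,0],"jaw":0.024},
  {"linear":[0.057,-0.18,-0.07],"twist":[0,0,0],"jaw":0.024},
  {"linear":[0.0633,-0.196,-0.06],"twist":[0,0,0],"jaw":0.024},
  {"linear":[0.0633,-0.196,-0.056],"twist":[0,0,0],"jaw":0.024},
  {"linear":[0.0633,-0.196,-0.056],"twist":[0,0,0],"jaw":0.024},
  {"linear":[0.0633,-0.196,-0.056],"twist":[0,0,0],"jaw":0.024},
])

```text
time_s: 14.75
tool_pos: [0.646, 0.051, 0.0801]
tcp_rot: [0.0, 0.995, -0.104, -0.0]
wrist_force: [-0.3, -0.4, -0.6]
finger_gap: 0.0309
```

```bash
python3 wellchk.py w11
```

```text
[0.6463 0.0509 0.0807] 0.03078823691678609 [ 0.66339493  0.16290232 -0.20300751]
green 3382 ring fit [0.6352 0.1376 0.0315] extent ctr [0.635 0.138]
grey 2347 ring fit [0.6477 0.0551 0.0315] extent ctr [0.6476 0.0569]
purple 2402 ring fit [0.5522 0.1251 0.0314] extent ctr [0.5534 0.1251]
blue 2323 ring fit [0.565  0.0425 0.0316] extent ctr [0.5645 0.0421]
```

View pics/w11.png

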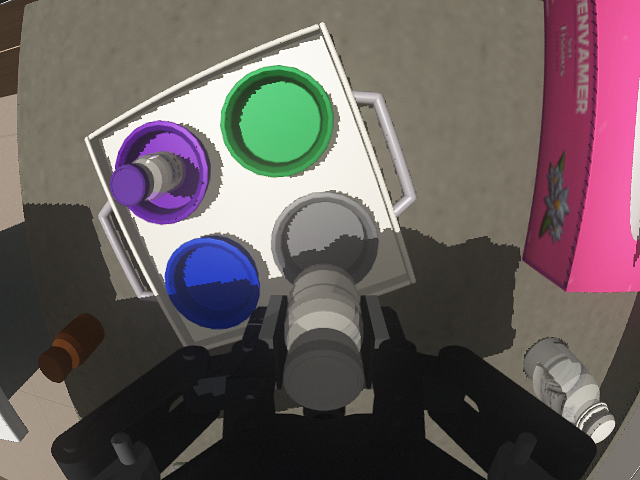

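The grey well at (325,240) is right under the vial, and the purple vial is still upright at (150,175). I'll lower it.

Call:
apply_moves([
  {"linear":[0.0005,-0.001,0.01],"twist":[0,0,0],"jaw":0.024},
  {"linear":[0.0005,-0.001,0.03],"twist":[0,0,0],"jaw":0.024},
  {"linear":[0.0005,-0.001,0.05],"twist":[0,0,0],"jaw":0.024},
  {"linear":[0.0005,-0.001,0.065],"twist":[0,0,0],"jaw":0.024},
  {"linear":[0.0005,-0.001,0.072],"twist":[0,0,0],"jaw":0.024},
  {"linear":[0.0005,-0.001,0.075],"twist":[0,0,0],"jaw":0.024},
  {"linear":[0.0005,-0.001,0.076],"twist":[0,0,0],"jaw":0.024},
  {"linear":[0.0005,-0.001,0.077],"twist":[0,0,0],"jaw":0.024},
  {"linear":[0.0005,-0.001,0.077],"twist":[0,0,0],"jaw":0.024},
  {"linear":[0.0005,-0.001,0.077],"twist":[0,0,0],"jaw":0.024},
])

```text
time_s: 15.85
tool_pos: [0.6474, 0.0529, 0.0037]
tcp_rot: [-0.0, 0.995, -0.103, 0.0]
wrist_force: [-0.2, 0.0, -1.0]
finger_gap: 0.0305
```

```bash
python3 vchk.py w12 .6475 .055 .078
```

```text
tcp [0.6474 0.0529 0.0036] gap 0.0308 F [-0.6  0.2 -0.2]
cap px 323 380 r 41 area 4024 world [0.6477 0.0541 0.078 ] tool [ 0.0001 -0.0012 -0.0744] medz 0.0767
```

View pics/w12.png

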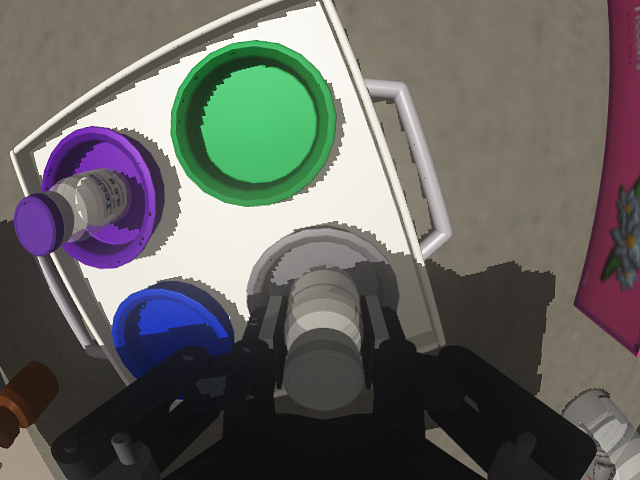

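The vial is inside the grey cup, within about 1 mm of the floor. I'll lower a little more, release and rise.

Call:
apply_moves([
  {"linear":[0,0,0.001],"twist":[0,0,0],"jaw":0.024},
  {"linear":[0,0,0.001],"twist":[0,0,0],"jaw":0.024},
  {"linear":[0,0,0.001],"twist":[0,0,0],"jaw":0.034},
  {"linear":[0,0,0.001],"twist":[0,0,0],"jaw":0.04},
  {"linear":[0,0,0.001],"twist":[0,0,0],"jaw":0.05},
  {"linear":[0,0,0.001],"twist":[0,0,0],"jaw":0.05},
  {"linear":[0,0,-0.01],"twist":[0,0,0],"jaw":0.05},
  {"linear":[0,0,-0.03],"twist":[0,0,0],"jaw":0.05},
  {"linear":[0,0,-0.06],"twist":[0,0,0],"jaw":0.05},
  {"linear":[0,0,-0.09],"twist":[0,0,0],"jaw":0.06},
  {"linear":[0,0,-0.11],"twist":[0,0,0],"jaw":0.06},
  {"linear":[0,0,-0.11],"twist":[0,0,0],"jaw":0.06},
])

```text
time_s: 17.1
tool_pos: [0.6488, 0.0529, 0.1174]
tcp_rot: [-0.0, 0.995, -0.103, 0.003]
wrist_force: [0.5, 0.4, -0.2]
finger_gap: 0.0601
```

```bash
python3 vchk.py w13 .6475 .055 .078
python3 - <<'E'
from h import *
from cell import ctrl
o=ctrl.get_obs(); print(totool(o,(.4525,-.0645,.085)).round(4))
E
```

```text
tcp [0.648  0.0529 0.1153] gap 0.0599 F [ 0.8 -0.1  0.8]
cap px 320 260 r 22 area 1378 world [0.6475 0.0533 0.078 ] tool [-0.0007 -0.0003  0.0373] medz 0.0761
[-0.1673  0.155   0.0297]
```

View pics/w13.png

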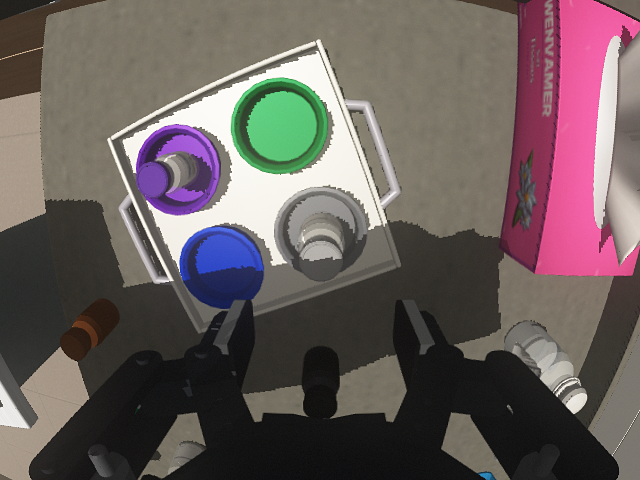

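The grey vial stands upright at (322,255). Next is green.

Call:
apply_moves([
  {"linear":[-0.015,0.015,0],"twist":[0,0,0],"jaw":0.06},
  {"linear":[-0.04,0.037,0],"twist":[0,0,0],"jaw":0.06},
  {"linear":[-0.065,0.06,0],"twist":[0,0,0],"jaw":0.06},
  {"linear":[-0.09,0.083,0],"twist":[0,0,0],"jaw":0.06},
  {"linear":[-0.115,0.106,0],"twist":[0,0,0],"jaw":0.06},
  {"linear":[-0.14,0.13,0.01],"twist":[0,0,0],"jaw":0.065},
  {"linear":[-0.16,0.148,0.02],"twist":[0,0,0],"jaw":0.065},
  {"linear":[-0.167,0.155,0.029],"twist":[0,0,0],"jaw":0.065},
  {"linear":[-0.167,0.155,0.029],"twist":[0,0,0],"jaw":0.065},
  {"linear":[-0.167,0.155,0.029],"twist":[0,0,0],"jaw":0.065},
  {"linear":[-0.167,0.155,0.029],"twist":[0,0,0],"jaw":0.065},
])

```text
time_s: 18.25
tool_pos: [0.4526, -0.0643, 0.0844]
tcp_rot: [-0.0, 0.995, -0.103, 0.0]
wrist_force: [0.2, 0.1, 0.4]
finger_gap: 0.065
```

```bash
python3 vchk.py w14 .4525 -.0645 .078
```

```text
tcp [ 0.4526 -0.0642  0.0844] gap 0.0648 F [ 0.  -0.3 -0.3]
cap px 326 280 r 29 area 2328 world [ 0.4545 -0.0634  0.078 ] tool [ 0.0017 -0.0012  0.0064] medz 0.0764
```

View pics/w14.png

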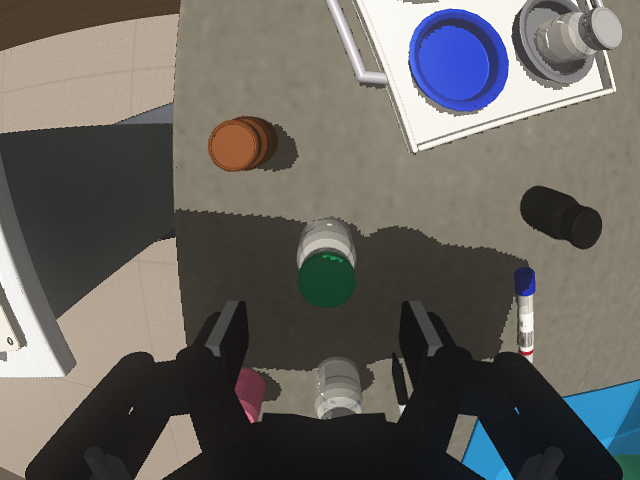

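The green cap is at (326,280), centred, with the brown vial at (235,145) and the blue one at (338,385) well clear. I'll descend and grip.

Call:
apply_moves([
  {"linear":[0.001,0,0.015],"twist":[0,0,0],"jaw":0.065},
  {"linear":[0.001,0,0.035],"twist":[0,0,0],"jaw":0.065},
  {"linear":[0.001,0,0.055],"twist":[0,0,0],"jaw":0.065},
  {"linear":[0.001,0,0.07],"twist":[0,0,0],"jaw":0.065},
  {"linear":[0.001,0,0.082],"twist":[0,0,0],"jaw":0.065},
  {"linear":[0.001,0,0.087],"twist":[0,0,0],"jaw":0.056},
  {"linear":[0.001,0,0.087],"twist":[0,0,0],"jaw":0.048},
  {"linear":[0.001,0,0.087],"twist":[0,0,0],"jaw":0.042},
  {"linear":[0.001,0,0.087],"twist":[0,0,0],"jaw":0.03},
  {"linear":[0.001,0,0.087],"twist":[0,0,0],"jaw":0.029},
  {"linear":[0.001,0,0.087],"twist":[0,0,0],"jaw":0.029},
  {"linear":[0.001,0,0.087],"twist":[0,0,0],"jaw":0.029},
], squeeze=30)

```text
time_s: 19.5
tool_pos: [0.4534, -0.0648, -0.0021]
tcp_rot: [0.0, 0.995, -0.103, 0.001]
wrist_force: [-0.8, 0.9, 5.9]
finger_gap: 0.034
```

Call:
apply_moves([
  {"linear":[0,0,0],"twist":[0,0,0],"jaw":0.028},
  {"linear":[0,0,-0.005],"twist":[0,0,0],"jaw":0.028},
  {"linear":[0,0,-0.015],"twist":[0,0,0],"jaw":0.028},
  {"linear":[0,0,-0.03],"twist":[0,0,0],"jaw":0.028},
  {"linear":[0,0,-0.03],"twist":[0,0,0],"jaw":0.028},
  {"linear":[0,0,-0.03],"twist":[0,0,0],"jaw":0.028},
])

```text
time_s: 20.1
tool_pos: [0.453, -0.0648, 0.0275]
tcp_rot: [0.0, 0.995, -0.103, 0.0]
wrist_force: [0.4, -0.0, -1.3]
finger_gap: 0.0339
```

```bash
python3 vchk.py w15 .4535 -.0635 .108
python3 - <<'E'
from h import *
from cell import ctrl
o=ctrl.get_obs(); print(totool(o,(.6345,.135,.09)).round(4))
E
```

```text
tcp [ 0.4527 -0.0647  0.0271] gap 0.0343 F [-0.3  0.3  0.2]
cap px 321 386 r 47 area 4832 world [ 0.4534 -0.0612  0.108 ] tool [-0.     -0.0035 -0.0809] medz 0.106
[ 0.1369 -0.2328 -0.063 ]
```

View pics/w15.png

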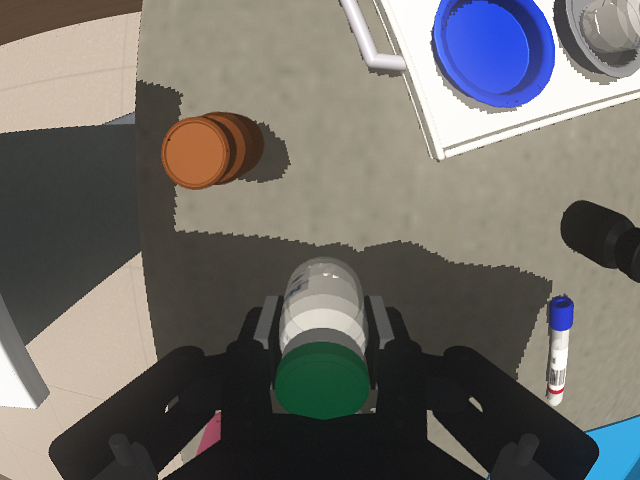

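Call:
apply_moves([
  {"linear":[0,0,-0.03],"twist":[0,0,0],"jaw":0.028},
  {"linear":[0,0,-0.065],"twist":[0,0,0],"jaw":0.028},
  {"linear":[0.01,-0.015,-0.095],"twist":[0,0,0],"jaw":0.028},
  {"linear":[0.025,-0.042,-0.1],"twist":[0,0,0],"jaw":0.028},
  {"linear":[0.045,-0.075,-0.1],"twist":[0,0,0],"jaw":0.028},
  {"linear":[0.065,-0.11,-0.1],"twist":[0,0,0],"jaw":0.028},
  {"linear":[0.085,-0.145,-0.1],"twist":[0,0,0],"jaw":0.028},
  {"linear":[0.105,-0.18,-0.1],"twist":[0,0,0],"jaw":0.028},
  {"linear":[0.125,-0.213,-0.09],"twist":[0,0,0],"jaw":0.028},
  {"linear":[0.135,-0.228,-0.07],"twist":[0,0,0],"jaw":0.028},
  {"linear":[0.137,-0.2325,-0.063],"twist":[0,0,0],"jaw":0.028},
  {"linear":[0.137,-0.2325,-0.063],"twist":[0,0,0],"jaw":0.028},
])

```text
time_s: 21.35
tool_pos: [0.6335, 0.1349, 0.0879]
tcp_rot: [0.0, 0.995, -0.103, -0.002]
wrist_force: [0.3, -0.5, -0.9]
finger_gap: 0.034
```

Call:
apply_moves([
  {"linear":[0,0,0],"twist":[0,0,0],"jaw":0.028},
  {"linear":[0,0,0],"twist":[0,0,0],"jaw":0.028},
])

```text
time_s: 21.55
tool_pos: [0.6346, 0.1339, 0.0913]
tcp_rot: [-0.0, 0.995, -0.104, 0.001]
wrist_force: [0.2, -0.1, -0.2]
finger_gap: 0.0338
```

```bash
python3 wellchk.py w16
```

```text
[0.6347 0.134  0.0914] 0.034174291714688845 [-0.55222701  0.50733021 -0.703505  ]
green 2111 ring fit [0.6351 0.1381 0.0315] extent ctr [0.635 0.141]
purple 1969 ring fit [0.5521 0.1254 0.0314] extent ctr [0.5522 0.1252]
blue 95 ring fit [0.5638 0.0435 0.0326] extent ctr [0.5533 0.0416]
```

View pics/w16.png

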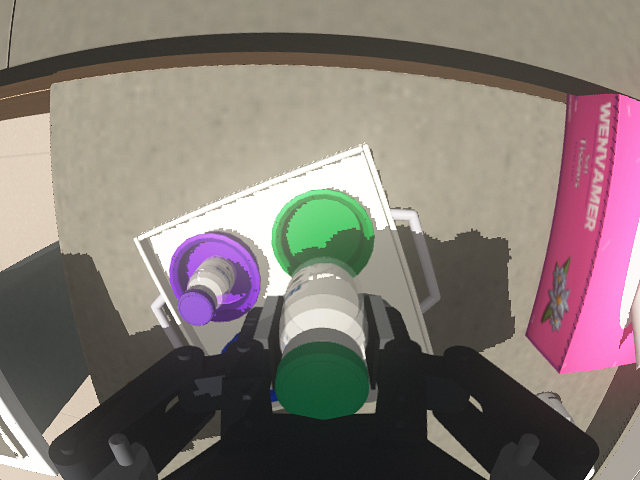

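Call:
apply_moves([
  {"linear":[0,-0.001,0.01],"twist":[0,0,0],"jaw":0.028},
  {"linear":[0,-0.001,0.03],"twist":[0,0,0],"jaw":0.028},
  {"linear":[0,-0.001,0.05],"twist":[0,0,0],"jaw":0.028},
  {"linear":[0,-0.001,0.07],"twist":[0,0,0],"jaw":0.028},
  {"linear":[0,-0.001,0.08],"twist":[0,0,0],"jaw":0.028},
  {"linear":[0,-0.001,0.083],"twist":[0,0,0],"jaw":0.028},
  {"linear":[0,-0.001,0.085],"twist":[0,0,0],"jaw":0.028},
  {"linear":[0,-0.001,0.085],"twist":[0,0,0],"jaw":0.028},
  {"linear":[0,-0.001,0.085],"twist":[0,0,0],"jaw":0.028},
])

```text
time_s: 22.55
tool_pos: [0.6355, 0.1357, 0.0061]
tcp_rot: [-0.0, 0.995, -0.103, 0.001]
wrist_force: [0.6, -0.5, -1.2]
finger_gap: 0.0339
```

```bash
python3 vchk.py w17 .635 .138 .086
```

```text
tcp [0.6356 0.1357 0.006 ] gap 0.034 F [ 0.1 -0.4  2.6]
cap px 321 385 r 47 area 5117 world [0.6358 0.1392 0.086 ] tool [-0.0003 -0.0035 -0.08  ] medz 0.0845
```

View pics/w17.png

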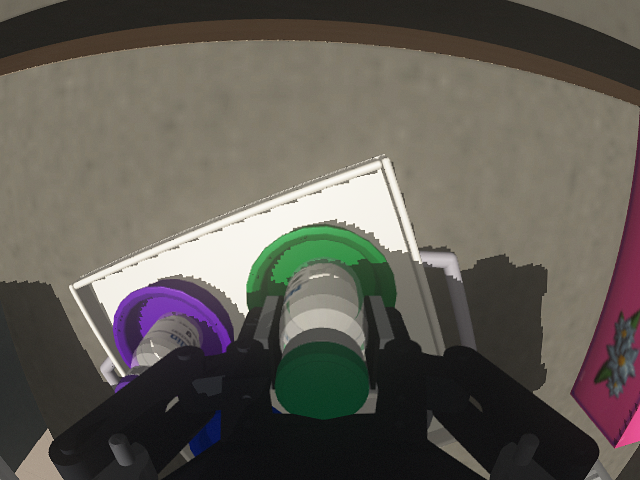

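Before opening, I'll check that the left knuckle, near (190,350), clears the purple cap at (130,385).

Run:
```python
from h import *
for n,p in (("w17",[.6356,.1357,.006]),("w2",[.6746,-.1478,.0814]),("w14",[.4526,-.0642,.0844])):
    c=pickle.load(open(n+".pkl","rb")); W=wcloud(c); T=quatR([0,.99465,-.1033,0]).inv().apply((W-np.array(p)).reshape(-1,3)).reshape(480,640,3)
    m=(c["color"].max(-1)<90)&(T[...,2]<-.04)&(T[...,0]<0)&(abs(T[...,1])<.04)
    for a in (-.05,-.06,-.07,-.08,-.09,-.1,-.11,-.12,-.13):
        k=m&(T[...,2]>a-.01)&(T[...,2]<=a); 
        if k.sum()>5: print(n,a,"x min",np.nanpercentile(T[k][:,0],2).round(3),"y",np.nanpercentile(T[k][:,1],[2,98]).round(3))
```

```text
w17 -0.05 x min -0.084 y [-0.011  0.018]
w17 -0.06 x min -0.079 y [-0.014  0.016]
w17 -0.07 x min -0.045 y [-0.014  0.011]
w17 -0.08 x min -0.051 y [-0.013  0.011]
w17 -0.09 x min -0.055 y [-0.017  0.011]
w17 -0.1 x min -0.058 y [-0.017  0.01 ]
w17 -0.11 x min -0.062 y [-0.018 -0.002]
w17 -0.12 x min -0.064 y [-0.02  -0.004]
w2 -0.05 x min -0.043 y [-0.011  0.01 ]
w2 -0.06 x min -0.043 y [-0.011  0.009]
w2 -0.07 x min -0.058 y [-0.014 -0.005]
w2 -0.08 x min -0.061 y [-0.013  0.009]
w2 -0.09 x min -0.063 y [-0.017  0.011]
w2 -0.1 x min -0.063 y [-0.018  0.01 ]
w2 -0.11 x min -0.065 y [-0.019  0.   ]
w2 -0.12 x min -0.066 y [-0.02  -0.004]
w2 -0.13 x min -0.067 y [-0.015 -0.011]
w14 -0.05 x min -0.045 y [-0.011  0.01 ]
w14 -0.06 x min -0.045 y [-0.011  0.01 ]
w14 -0.07 x min -0.057 y [-0.014  0.001]
w14 -0.08 x min -0.063 y [-0.013  0.009]
w14 -0.09 x min -0.064 y [-0.017  0.011]
w14 -0.1 x min -0.064 y [-0.017  0.01 ]
w14 -0.11 x min -0.065 y [-0.018  0.005]
w14 -0.12 x min -0.066 y [-0.02  -0.004]
w14 -0.13 x min -0.068 y [-0.014 -0.01 ]
```

The clearance is fine: the knuckles stay within 65 mm of the tool axis and above 76 mm. The floor contact reads 2.6 N. I'll release and rise.

Call:
apply_moves([
  {"linear":[0,0,0],"twist":[0,0,0],"jaw":0.028},
  {"linear":[0,0,0.0005],"twist":[0,0,0],"jaw":0.028},
  {"linear":[0,0,0.0005],"twist":[0,0,0],"jaw":0.038},
  {"linear":[0,0,0.0005],"twist":[0,0,0],"jaw":0.044},
  {"linear":[0,0,0.0005],"twist":[0,0,0],"jaw":0.052},
  {"linear":[0,0,0.0005],"twist":[0,0,0],"jaw":0.052},
  {"linear":[0,0,-0.01],"twist":[0,0,0],"jaw":0.052},
  {"linear":[0,0,-0.03],"twist":[0,0,0],"jaw":0.052},
  {"linear":[0,0,-0.06],"twist":[0,0,0],"jaw":0.052},
  {"linear":[0,0,-0.09],"twist":[0,0,0],"jaw":0.06},
  {"linear":[0,0,-0.11],"twist":[0,0,0],"jaw":0.06},
  {"linear":[0,0,-0.11],"twist":[0,0,0],"jaw":0.06},
])

```text
time_s: 23.8
tool_pos: [0.6365, 0.1358, 0.1193]
tcp_rot: [-0.001, 0.995, -0.103, 0.003]
wrist_force: [0.4, 1.1, -0.8]
finger_gap: 0.0599
```

```bash
python3 vchk.py w18 .635 .138 .086
python3 - <<'E'
from h import *
from cell import ctrl
o=ctrl.get_obs(); print(totool(o,(.438,-.1805,.09)).round(4))
E
```

```text
tcp [0.6357 0.1358 0.1173] gap 0.0603 F [ 0.3  1.5 -0.7]
cap px 321 263 r 25 area 1872 world [0.6358 0.1365 0.086 ] tool [-0.0002 -0.0008  0.0313] medz 0.0845
[-0.1286  0.3502  0.0265]
```

View pics/w18.png

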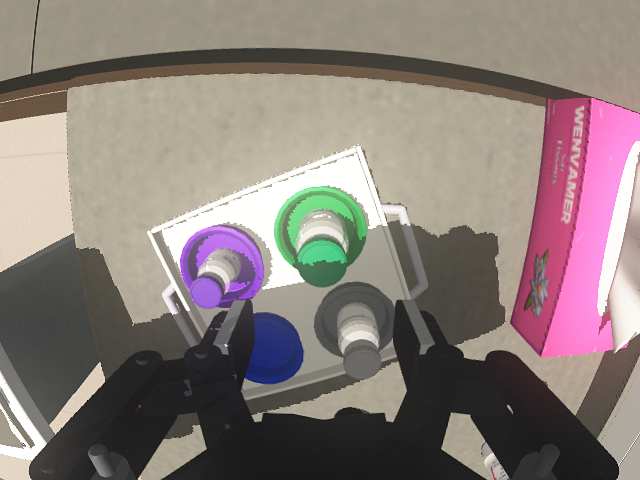

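Green, grey and purple all stand upright in their wells, at (320,245), (358,335) and (215,275). Now the plain blue one.

Call:
apply_moves([
  {"linear":[-0.008,0.02,0],"twist":[0,0,0],"jaw":0.06},
  {"linear":[-0.022,0.06,0],"twist":[0,0,0],"jaw":0.06},
  {"linear":[-0.037,0.1,0],"twist":[0,0,0],"jaw":0.06},
  {"linear":[-0.052,0.14,0],"twist":[0,0,0],"jaw":0.06},
  {"linear":[-0.066,0.18,0],"twist":[0,0,0],"jaw":0.06},
  {"linear":[-0.081,0.22,0],"twist":[0,0,0],"jaw":0.06},
  {"linear":[-0.095,0.26,0],"twist":[0,0,0],"jaw":0.062},
  {"linear":[-0.11,0.3,0],"twist":[0,0,0],"jaw":0.062},
  {"linear":[-0.122,0.332,0.005],"twist":[0,0,0],"jaw":0.062},
  {"linear":[-0.1285,0.35,0.015],"twist":[0,0,0],"jaw":0.062},
  {"linear":[-0.1285,0.35,0.025],"twist":[0,0,0],"jaw":0.062},
  {"linear":[-0.1285,0.35,0.025],"twist":[0,0,0],"jaw":0.062},
])

```text
time_s: 25.05
tool_pos: [0.4361, -0.1799, 0.0885]
tcp_rot: [-0.001, 0.995, -0.104, -0.001]
wrist_force: [-0.6, 0.2, -0.4]
finger_gap: 0.062
```

Call:
apply_moves([
  {"linear":[0,0,0],"twist":[0,0,0],"jaw":0.062},
  {"linear":[0,0,0],"twist":[0,0,0],"jaw":0.062},
])

```text
time_s: 25.25
tool_pos: [0.4377, -0.1797, 0.0903]
tcp_rot: [-0.0, 0.995, -0.103, 0.0]
wrist_force: [-0.7, 0.2, -0.0]
finger_gap: 0.062
```

```bash
python3 vchk.py w19 .438 -.1805 .078
```

```text
tcp [ 0.4378 -0.1798  0.0904] gap 0.062 F [0.6 0.1 0.6]
cap px 328 279 r 27 area 2202 world [ 0.4403 -0.1806  0.078 ] tool [0.0026 0.0003 0.0124] medz 0.0764
```

View pics/w19.png

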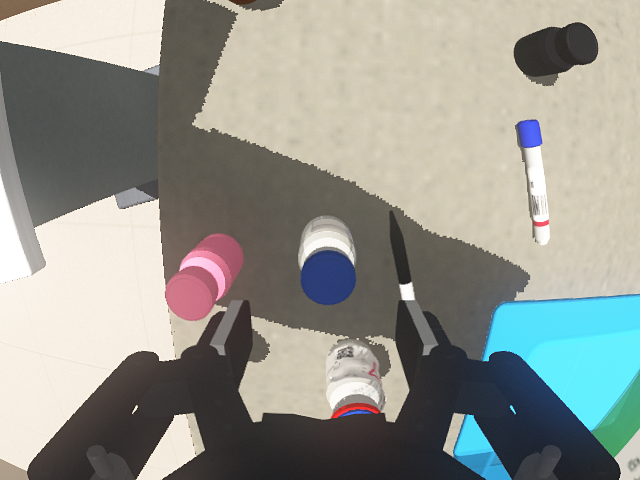

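The plain blue cap, with no red, is at (328,279). The issued vial is at (357,390) behind it and the pink one is at (205,275) by the left finger. I'll narrow the jaw to 52 mm for clearance to the pink vial and descend partway.

Call:
apply_moves([
  {"linear":[0.0015,0,0],"twist":[0,0,0],"jaw":0.052},
  {"linear":[0.0015,0,0.01],"twist":[0,0,0],"jaw":0.052},
  {"linear":[0.0015,0,0.025],"twist":[0,0,0],"jaw":0.052},
  {"linear":[0.0015,0,0.035],"twist":[0,0,0],"jaw":0.052},
  {"linear":[0.0015,0,0.035],"twist":[0,0,0],"jaw":0.052},
])

```text
time_s: 25.8
tool_pos: [0.4378, -0.1801, 0.0537]
tcp_rot: [-0.001, 0.995, -0.103, -0.001]
wrist_force: [0.2, -0.4, -0.6]
finger_gap: 0.052
```

```bash
python3 vchk.py w20 .438 -.1805 .078
```

```text
tcp [ 0.4382 -0.1804  0.0545] gap 0.0518 F [-0.5  0.   0.3]
cap px 328 310 r 34 area 3050 world [ 0.4404 -0.1803  0.078 ] tool [ 0.0021 -0.0005 -0.0235] medz 0.0764
```

View pics/w20.png

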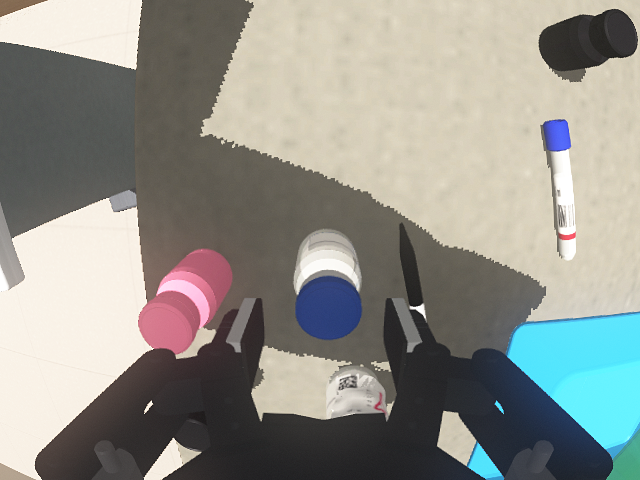

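Cap centre is 1.5 mm right of the jaw midline (262 to 387), so I'll correct that, descend and grip.

Call:
apply_moves([
  {"linear":[0.0015,0,0.004],"twist":[0,0,0],"jaw":0.052},
  {"linear":[0.0015,0,0.014],"twist":[0,0,0],"jaw":0.052},
  {"linear":[0.0015,0,0.026],"twist":[0,0,0],"jaw":0.052},
  {"linear":[0.0015,0,0.038],"twist":[0,0,0],"jaw":0.052},
  {"linear":[0.0015,0,0.05],"twist":[0,0,0],"jaw":0.052},
  {"linear":[0.0015,0,0.057],"twist":[0,0,0],"jaw":0.05},
  {"linear":[0.0015,0,0.057],"twist":[0,0,0],"jaw":0.046},
  {"linear":[0.0015,0,0.057],"twist":[0,0,0],"jaw":0.04},
  {"linear":[0.0015,0,0.057],"twist":[0,0,0],"jaw":0.03},
  {"linear":[0.0015,0,0.057],"twist":[0,0,0],"jaw":0.029},
  {"linear":[0.0015,0,0.057],"twist":[0,0,0],"jaw":0.029},
  {"linear":[0.0015,0,0.057],"twist":[0,0,0],"jaw":0.029},
], squeeze=30)

```text
time_s: 27.05
tool_pos: [0.4405, -0.1813, -0.0013]
tcp_rot: [0.0, 0.995, -0.103, 0.001]
wrist_force: [0.2, 0.7, 5.3]
finger_gap: 0.0353
```

Call:
apply_moves([
  {"linear":[0,0,0],"twist":[0,0,0],"jaw":0.028},
  {"linear":[0,0,-0.005],"twist":[0,0,0],"jaw":0.028},
  {"linear":[0,0,-0.015],"twist":[0,0,0],"jaw":0.028},
  {"linear":[0,0,-0.03],"twist":[0,0,0],"jaw":0.028},
  {"linear":[0,0,-0.03],"twist":[0,0,0],"jaw":0.028},
  {"linear":[0,0,-0.03],"twist":[0,0,0],"jaw":0.028},
])

```text
time_s: 27.65
tool_pos: [0.4403, -0.1812, 0.0284]
tcp_rot: [0.0, 0.995, -0.103, 0.0]
wrist_force: [-0.8, 1.2, -0.8]
finger_gap: 0.0346
```

```bash
python3 vchk.py w21 .4395 -.1795 .108
python3 - <<'E'
from h import *
from cell import ctrl
o=ctrl.get_obs(); print(totool(o,(.564,.040,.09)).round(4))
E
```

```text
tcp [ 0.44  -0.181  0.028] gap 0.0346 F [ 0.7 -0.6 -0.4]
cap px 324 384 r 47 area 4868 world [ 0.4414 -0.1779  0.108 ] tool [ 0.0008 -0.0033 -0.08  ] medz 0.1061
[ 0.076  -0.2418 -0.062 ]
```

View pics/w21.png

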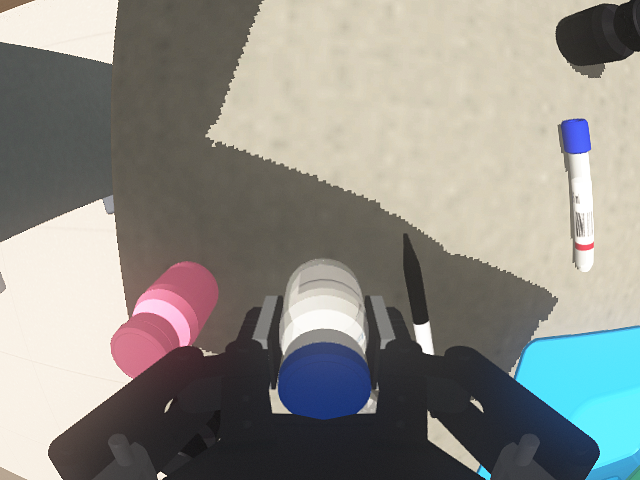

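The blue vial is lifted and upright, and the pink one is undisturbed at (165,320). I'll carry blue to its well.

Call:
apply_moves([
  {"linear":[0,0,-0.03],"twist":[0,0,0],"jaw":0.028},
  {"linear":[0,0,-0.065],"twist":[0,0,0],"jaw":0.028},
  {"linear":[0.005,-0.015,-0.09],"twist":[0,0,0],"jaw":0.028},
  {"linear":[0.014,-0.045,-0.09],"twist":[0,0,0],"jaw":0.028},
  {"linear":[0.026,-0.082,-0.09],"twist":[0,0,0],"jaw":0.028},
  {"linear":[0.037,-0.12,-0.09],"twist":[0,0,0],"jaw":0.028},
  {"linear":[0.049,-0.157,-0.09],"twist":[0,0,0],"jaw":0.028},
  {"linear":[0.06,-0.192,-0.085],"twist":[0,0,0],"jaw":0.028},
  {"linear":[0.07,-0.222,-0.075],"twist":[0,0,0],"jaw":0.028},
  {"linear":[0.075,-0.237,-0.065],"twist":[0,0,0],"jaw":0.028},
  {"linear":[0.076,-0.242,-0.062],"twist":[0,0,0],"jaw":0.028},
  {"linear":[0.076,-0.242,-0.062],"twist":[0,0,0],"jaw":0.028},
])

```text
time_s: 28.9
tool_pos: [0.5635, 0.0401, 0.0891]
tcp_rot: [0.0, 0.995, -0.103, -0.001]
wrist_force: [0.1, -0.4, 0.1]
finger_gap: 0.0345
```

Call:
apply_moves([
  {"linear":[0,0,0],"twist":[0,0,0],"jaw":0.028},
  {"linear":[0,0,0],"twist":[0,0,0],"jaw":0.028},
])

```text
time_s: 29.1
tool_pos: [0.5641, 0.039, 0.0907]
tcp_rot: [0.0, 0.995, -0.104, 0.0]
wrist_force: [-0.4, -0.9, -0.3]
finger_gap: 0.0347
```

```bash
python3 wellchk.py w22
```

```text
[0.5642 0.0392 0.0908] 0.034633612415537564 [ 0.83027372 -0.80263324 -0.69555067]
green 2419 ring fit [0.635  0.1376 0.0315] extent ctr [0.634  0.1377]
grey 2329 ring fit [0.6475 0.0546 0.0314] extent ctr [0.6473 0.0544]
purple 3076 ring fit [0.552  0.1251 0.0314] extent ctr [0.5517 0.1249]
blue 2110 ring fit [0.5646 0.0425 0.0315] extent ctr [0.5645 0.0448]
```

View pics/w22.png

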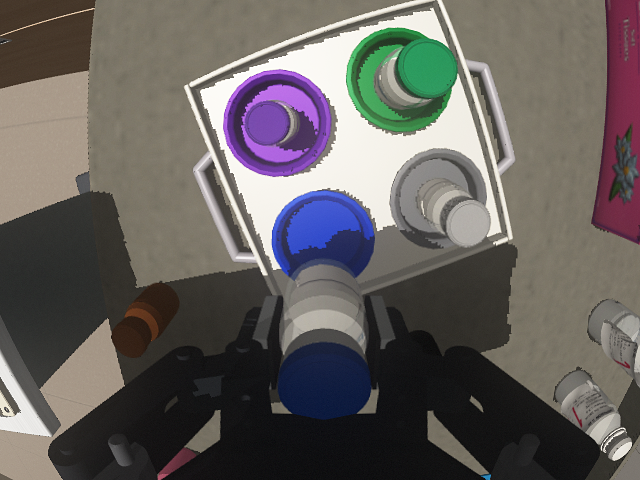

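The blue well at (323,237) is directly under the vial. I'll lower it.

Call:
apply_moves([
  {"linear":[0,-0.0005,0.01],"twist":[0,0,0],"jaw":0.028},
  {"linear":[0,-0.0005,0.03],"twist":[0,0,0],"jaw":0.028},
  {"linear":[0,-0.0005,0.05],"twist":[0,0,0],"jaw":0.028},
  {"linear":[0,-0.0005,0.07],"twist":[0,0,0],"jaw":0.028},
  {"linear":[0,-0.0005,0.079],"twist":[0,0,0],"jaw":0.028},
  {"linear":[0,-0.0005,0.082],"twist":[0,0,0],"jaw":0.028},
  {"linear":[0,-0.0005,0.084],"twist":[0,0,0],"jaw":0.028},
  {"linear":[0,-0.0005,0.084],"twist":[0,0,0],"jaw":0.028},
  {"linear":[0,-0.0005,0.084],"twist":[0,0,0],"jaw":0.028},
])

```text
time_s: 30.1
tool_pos: [0.5649, 0.0406, 0.007]
tcp_rot: [-0.0, 0.995, -0.103, 0.001]
wrist_force: [-0.4, -0.3, -1.5]
finger_gap: 0.0349
```

```bash
python3 vchk.py w23 .5645 .0425 .086
```

```text
tcp [0.5649 0.0406 0.0068] gap 0.0347 F [ 0.1  0.6 -0.7]
cap px 324 384 r 47 area 5044 world [0.566  0.0436 0.086 ] tool [ 0.0006 -0.0032 -0.0792] medz 0.0846
```

View pics/w23.png

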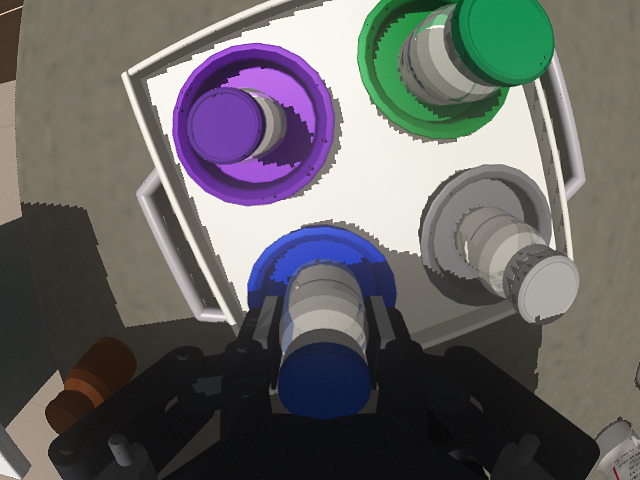

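The blue vial is inside its cup and the grey one clears the right knuckle. I'll settle it, release and rise straight up.

Call:
apply_moves([
  {"linear":[0,0,0.001],"twist":[0,0,0],"jaw":0.028},
  {"linear":[0,0,0.001],"twist":[0,0,0],"jaw":0.028},
  {"linear":[0,0,0.001],"twist":[0,0,0],"jaw":0.038},
  {"linear":[0,0,0.001],"twist":[0,0,0],"jaw":0.044},
  {"linear":[0,0,0.001],"twist":[0,0,0],"jaw":0.05},
  {"linear":[0,0,0.001],"twist":[0,0,0],"jaw":0.05},
  {"linear":[0,0,-0.01],"twist":[0,0,0],"jaw":0.05},
  {"linear":[0,0,-0.03],"twist":[0,0,0],"jaw":0.05},
  {"linear":[0,0,-0.06],"twist":[0,0,0],"jaw":0.05},
  {"linear":[0,0,-0.09],"twist":[0,0,0],"jaw":0.05},
  {"linear":[0,0,-0.12],"twist":[0,0,0],"jaw":0.05},
  {"linear":[0,0,-0.12],"twist":[0,0,0],"jaw":0.05},
])

```text
time_s: 31.35
tool_pos: [0.5664, 0.0405, 0.1311]
tcp_rot: [-0.0, 0.995, -0.103, 0.004]
wrist_force: [0.1, -0.2, 0.3]
finger_gap: 0.0499
```

Call:
apply_moves([
  {"linear":[-0.02,0.02,-0.02],"twist":[0,0,0],"jaw":0.05},
  {"linear":[-0.05,0.05,-0.04],"twist":[0,0,0],"jaw":0.05},
  {"linear":[-0.08,0.08,-0.05],"twist":[0,0,0],"jaw":0.05},
  {"linear":[-0.1,0.11,-0.05],"twist":[0,0,0],"jaw":0.05},
  {"linear":[-0.12,0.13,-0.05],"twist":[0,0,0],"jaw":0.05},
  {"linear":[-0.12,0.13,-0.05],"twist":[0,0,0],"jaw":0.05},
  {"linear":[-0.12,0.13,-0.05],"twist":[0,0,0],"jaw":0.05},
  {"linear":[-0.12,0.13,-0.05],"twist":[0,0,0],"jaw":0.05},
  {"linear":[-0.12,0.13,-0.05],"twist":[0,0,0],"jaw":0.05},
])

```text
time_s: 32.25
tool_pos: [0.4208, -0.0615, 0.176]
tcp_rot: [-0.0, 0.995, -0.103, -0.0]
wrist_force: [-0.5, 0.2, -0.5]
finger_gap: 0.0502
```

Run:
```python
from h import *
from cell import ctrl, read_camera
o=ctrl.get_obs(); print(o["time_s"],o["tool_pos"].round(3),o["wrist_force"].round(1),abs(o["qvel"]).max())
t=read_camera("top"); s=read_camera("scene"); pickle.dump(t,open("topF.pkl","wb"))
a=cv2.resize(t["color"][120:345,170:490],None,fx=2.5,fy=2.5,interpolation=cv2.INTER_CUBIC); cv2.imwrite("pics/topF.png",a[:,:,::-1])
a=cv2.resize(s["color"][140:400,120:440],None,fx=2.3,fy=2.3,interpolation=cv2.INTER_CUBIC); cv2.imwrite("pics/sceneF.png",a[:,:,::-1])
for cn,cam in (("top",t),("scene",s)):
    W=cloud(cam)
    for n,(x,y,h) in dict(purple=(.552,.1255,.069),grey=(.6475,.055,.078),green=(.635,.138,.086),blue=(.5645,.0425,.086),issA=(.436,-.286,.086),issB=(.415,-.386,.086)).items():
        d=np.hypot(W[...,0]-x,W[...,1]-y); m=(d<.03)&(abs(W[...,2]-h)<.005); v,u=np.nonzero(m)
        if len(u): print(cn,n,len(u),ray(cam,(u.mean(),v.mean()),h).round(4),"z",np.median(W[m][:,2]).round(4))
        else: print(cn,n,"not seen")
```

```text
32.25 [ 0.421 -0.062  0.176] [-0.5  0.2 -0.5] 0.0031778654554742865
top purple not seen
top grey not seen
top green 194 [0.6339 0.1334 0.086 ] z 0.0858
top blue not seen
top issA 282 [ 0.4368 -0.2887  0.086 ] z 0.0865
top issB 294 [ 0.4152 -0.3884  0.086 ] z 0.0865
scene purple 169 [0.5492 0.127  0.069 ] z 0.0685
scene grey 155 [0.6433 0.0552 0.078 ] z 0.0769
scene green 250 [0.6315 0.1384 0.086 ] z 0.0851
scene blue 217 [0.5614 0.043  0.086 ] z 0.0851
scene issA 40 [ 0.4235 -0.2833  0.086 ] z 0.0851
scene issB 152 [ 0.4131 -0.3816  0.086 ] z 0.0855
```

View pics/topF.png

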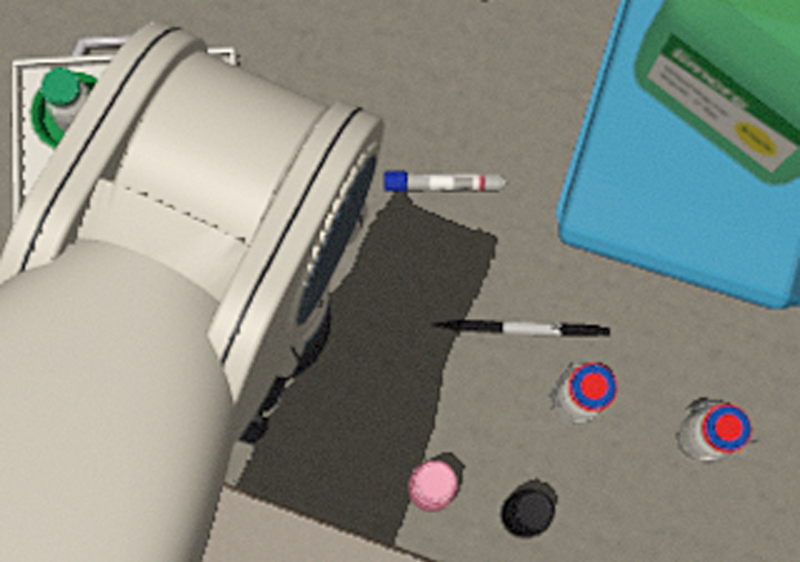

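View pics/sceneF.png

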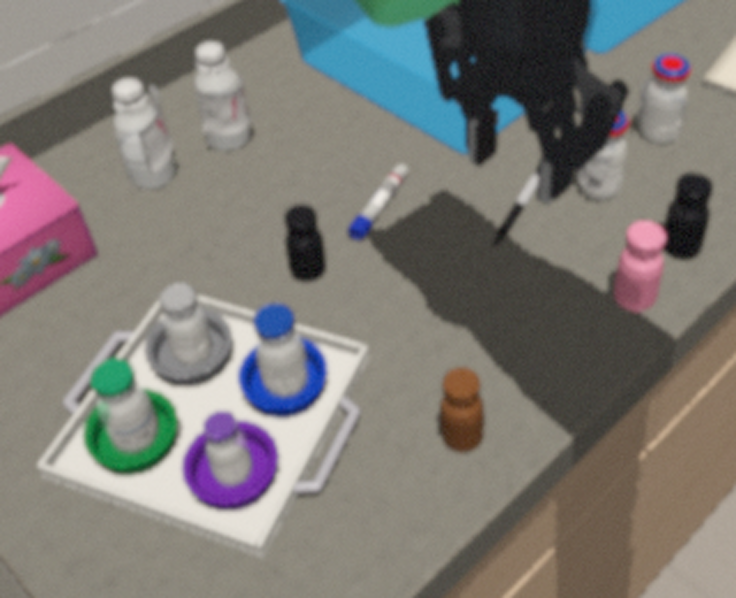

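The scene view shows all four vials upright, each in the cup of its own colour: grey (185,325), blue (280,360), green (125,420), purple (228,455). Cap tops are at 68.5, 77, 85 and 85 mm against the expected 69, 78, 86 and 86. Both issued vials stand where they were, the look-alikes stand, and the arm is clear. I'm handing in.

Run:
```python
from cell import ctrl
print(ctrl.sign_off())
```

```text
the job is handed in; nothing more can be done
None
```

I placed the purple, grey, green and plain blue vials, in that order, upright on the bottom of the wells of their own colours. I handed the job in soon after the 32 s mark.

**Last checks:**
- **Vials in the wells:** the scene camera shows all four standing, with cap tops within about 1 mm of the expected height. Their positions are within about 4 mm of the well centres, and part of that is the scene camera's own offset.
- **Issued vials:** from the top camera, both are within 0.5 mm of where they started.
- **Forces:** the highest reading I saw at the end of a move was about 6 N. I did not log peaks during moves.

**What went wrong or disagreed:**
- **First purple grasp:** the jaws closed on the cap instead of the glass. The wrist depth showed the fingertips about 30 mm behind the reported TCP. I reopened with the vial still standing and gripped lower, and I used the same correction for the other three.
- **Finger gap:** with a vial held, it read 2–3 mm under the given diameters. All four lifted upright anyway.
- **Final top view:** the arm hid all the wells but green, so the purple, grey and blue placements rest on the scene camera alone. That camera saw only part of the nearer issued vial, so its position comes from the top view.

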